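# Clear the stand and turn the model-car chassis over onto it

## Task

Get the model car's chassis ready for its axles: first put the roll of tape that lies on the wooden build stand and the glue stick that stands on the chassis into the grey tray. Then turn the chassis upside down, so that its flat deck is underneath and its open side with the axle notches faces up, and leave it lying flat and centred on the build stand, lengthwise between the two end stops. Do not knock over or shift the bottle, the loose wheel, the scissors or the cardboard car body.

Things in the scene. Friction and masses are not known exactly. Their poses are not given: they have to be found in the camera images.
- chassis: Model-car chassis: plywood channel 110 mm long (its x), 58 wide (y), 34 high (z), 0.11 kg. A 6 mm deck closes the +z side; 5 mm walls along the long sides; ends and -z side open. Each wall has two axle notches (9 x 10 mm) in its free edge. Starts deck up on the table, may be gripped across its width, stands steadily on either end. Origin: centre of the open side, level with wall edges.
- chassis_deck (a point): Centre of the outer face of the chassis deck (34 mm along z from the chassis origin); the axes are the chassis's.
- stand: Build stand, fixed: wooden block 140 mm long (its x), 46 mm wide (y), top face 20 mm above the table, with a full-width end stop at each end, 9 mm thick and 8 mm higher than the top face; 122 mm clear between the stops. The chassis overhangs the block by 6 mm on either side. Origin: centre of the underside.
- stand_top (a point): Centre of the stand's top face, 20 mm above the table; the axes are the stand's.
- tray: Grey plastic tray, fixed to the table, open at the top: outside 220 mm long (its x), 135 mm wide (its y), 34 mm high, walls 4 mm. Origin: centre of the underside.
- tray_in (a point): Centre of the tray's inner floor, about 4 mm above the table; the axes are the tray's.
- tape: Roll of tan masking tape, a ring lying flat: outside diameter 95 mm, hole diameter 77 mm (wall 9 mm), 24 mm high, about 0.1 kg. It starts on the stand, between the stops and overhanging its sides. Too wide to grip across; the wall can be pinched with one finger in the hole. Origin: centre of its underside.
- gluestick: Capped glue stick, upright cylinder 31 mm in diameter, 95 mm high, white tube and grey cap, about 0.04 kg. It starts standing on the chassis deck. Origin: centre of its underside.
- bottle: Bystander: white upright bottle, 56 mm in diameter, 130 mm high, standing on the table beyond one end of the chassis, about 108 mm from its middle. Origin: centre of its underside.
- wheel: Bystander: black plastic wheel, 52 mm in diameter, 11 mm high, lying flat on the table beyond the other end of the chassis, about 108 mm from its middle. Origin: centre of its underside.
- scissors: Bystander: scissors with red handles lying flat, about 165 mm long, 75 mm wide, 10 mm high. Origin: under the pivot.
- carton: Bystander: open cardboard car body, 130 x 70 mm, 45 mm high. Origin: centre of its underside.

How it is judged:
By the outcome, as a careful person would: the job done as asked, in the order asked, and still so for the second after the job is handed in, with the robot touching nothing.
It also fails if it takes over 72 s, if anything falls off the work surface, if the arm or the gripper's body presses on something with over 40 N, if the wrist force passes 120 N, or if a joint passes its speed limit or range.

## Robot

A 7-joint arm with a two-finger parallel gripper is mounted at the origin on the work surface. World frame = base frame: x ahead of the robot, y to its left, z up, the work surface at z = 0. Lengths are in m, angles in rad, forces in N, time in s.
With the tool pointing down it reaches from about 0.35 to 0.9 m from the base axis. Payload 19.9 kg.
Tool frame: the origin (TCP) lies between the finger pads; the fingertips stand robot.tip_reach ahead of it and the grasp point (between the pads) lies 6 mm ahead of it (robot.tip_reach is the distance from the TCP to the fingertips, in m); z points along the fingers, y is the direction in which the jaws open and shut (so a half turn about z gives the same grasp; the last joint's range is limited). The gripper opens to 94 mm and grips with 3 to 60 N. Pads are 16 mm wide; open, the fingers measure 119 mm over their backs; the gripper's body (75 mm by 177 mm) begins 78 mm behind the grasp point.
Start: joints at [1.115, 0.417, -0.01, 1.614, 0.005, 1.111, -0.053], TCP at [0.251, -0.572, 0.199] pointing down, gripper open.
Joint ranges: [-2.81, 2.81], [-0.39, 2.02], [-1.27, 1.25], [0.06, 2.57], [-1.19, 4.33], [0.19, 2], [-2.82, 2.82]. Speed limits (rad/s): [1.89, 1.89, 2.39, 2.39, 3.01, 3.01, 3.01].

## Interface

Orientations are given as a 3x3 rotation matrix whose columns are the frame's x, y, z axes.
In Python, from station import robot gives the robot as it stands.
- The arm moves only by the tool move_arm, never from a script. Its argument "plan" is a list of rows, each a list of 3 entries, a list of its own where there are three numbers: the gripper's target within -1 to 1 (shut at 1, half-way at 0, fully open at -1), then the shift along the world's x, y, z in m, then the turn, a rotation vector about the world's x, y, z in rad. A call has 1 to 5 rows; each row shifts and turns the commanded pose from where the row before left it; what a row does not reach is not made up. A row lasts 1/10 s, in which the tool goes at most 50 mm and 8.59 degrees, less where a joint would pass 70% of its speed; a pose out of reach is approached as far as the arm can. A call is refused whole if a number of a shift passes 0.05 or a number of a turn 0.15, either way. A call with a gripper value outside its range is refused whole. The fingers move at their own pace and stop on an object; "grip_force" is the grip in N (left out, the last holds). Time passes only in rows, so rows that do not move let the fingers close. It gives the time, the measured TCP pose, the force and the opening at its end, in the units of the state.
- robot.get_state(): the state, without advancing time (a new reading comes with each control period).
- robot.read_camera(name): name is "scene" or "top" or "wrist"; returns a dict with "img" (420x560x3 uint8, red, green, blue), "depth" (420x560 float32, m along the optical axis (not along the pixel's ray), 0 where there is no reading), "camera_matrix" (3x3 intrinsics, pixels), "R" (3x3) and "t" (3): a world point X has camera coordinates R X + t. Camera axes: x right, y down, z forward; pixel columns grow to the right and rows downward; lengths in m; the calibration is good to about 2 mm. A picture is of the moment at which its call begins.
- robot.close_job(): hands the job in, once; it reports no verdict.
The state is a dict: "time_s": time; "joints": joint angles; "qvel": joint speeds; "joint_efforts": joint torques, N m; "tcp_pos": TCP position; "tcp_rot": TCP orientation; "ft_force": force on the tool from outside, world axes, zero at the start; "moment": the same for the moment, N m; "opening": opening from 0.0 (shut) to 1.0 (fully open).
Only numpy, scipy, OpenCV 4.12 (cv2) and the standard library are available. Lean on these libraries where they do the work, as an engineer would, in place of code of your own. Each camera call takes 0.05 s, during which the arm holds its last target.

## Working session

There is one attempt and no reset: what is moved stays moved. The work goes in short steps, Python scripts to look and compute and a tool call to move; the robot and the scene stay as the last step left them, time stands still between calls to the robot, and variables do not carry over. Pictures are saved under pics/ and viewed, and the job is handed in when it is done.

Besides the shell and the picture viewer there is one more tool, called after "Call:" by a JSON object that holds its "method" and its "body". move_arm: Moves the arm, as the interface text tells. Its arguments: {"type":"object","properties":{"plan":{"type":"array","items":{"type":"array"}},"grip_force":{"type":"number"}},"required":["plan"]}

```bash
ls; mkdir -p pics
python3 - <<'E'
from station import robot
import cv2
print(robot.get_state(), robot.tip_reach)
for n in ["scene","top"]:
    c=robot.read_camera(n); cv2.imwrite(f"pics/{n}0.png",c["img"][:,:,::-1]); print(n,c["camera_matrix"],c["R"],c["t"])
E
```

```text
pics
{'time_s': 0.0, 'joints': array([ 1.11549994,  0.41795126, -0.01031946,  1.61417545,  0.00469826,
        1.11073604, -0.05299437]), 'qvel': array([ 1.74842309e-03,  7.65418156e-04, -9.01376344e-04, -9.12338677e-04,
       -1.31438051e-03, -3.05464113e-05, -9.76473088e-05]), 'joint_efforts': array([ 1.30937835e-03, -8.51245451e+01,  6.39985688e-01, -4.25995946e+01,
       -4.88574011e-02,  1.86850730e-02,  8.64844742e-05]), 'tcp_pos': array([ 0.25114115, -0.57188659,  0.19863887]), 'tcp_rot': array([[ 9.15589597e-01,  4.02113612e-01, -5.77420302e-04],
       [ 4.02114017e-01, -9.15588935e-01,  1.10426852e-03],
       [-8.46382347e-05, -1.24324557e-03, -9.99999224e-01]]), 'ft_force': array([-0.03208957, -0.38028145,  0.73883859]), 'moment': array([-0.00892622, -0.02023051,  0.00874799]), 'opening': 0.9982208239429137} 0.025
scene [[456.76838052   0.         280.56817049]
 [  0.         456.76838052 203.44704812]
 [  0.           0.           1.        ]] [[ 0.18821647  0.98201058 -0.01515874]
 [ 0.74854378 -0.1534271  -0.64509095]
 [-0.6358119   0.11006976 -0.76395542]] [-0.08864012 -0.36795011  1.46378712]
top [[427.55641247   0.         289.50076319]
 [  0.         427.55641247 207.51714473]
 [  0.           0.           1.        ]] [[ 0.01236363 -0.99991988 -0.00271727]
 [-0.99402673 -0.01199599 -0.10847558]
 [ 0.10843429  0.00404219 -0.9940954 ]] [-0.00424852  0.56625086  1.10236217]
```

View pics/scene0.png

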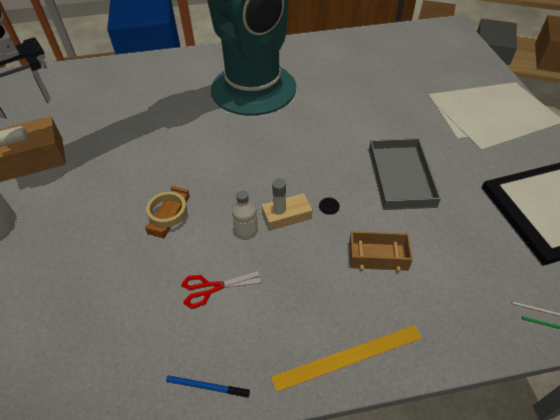

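View pics/top0.png

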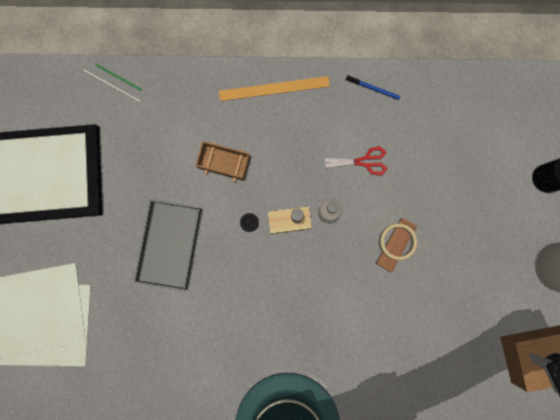

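The scene view shows the tape on the stand at (167,210), the bottle at (245,215), the glue stick on the chassis at (285,205), the wheel at (330,205), the tray at (403,172), the carton at (380,250) and the scissors at (220,288). The top view shows the same layout, with +x up and +y left. Next I'll measure positions from the depth.

```bash
cat > h.py <<'E'
from station import robot
import numpy as np, cv2
def cloud(n):
    c=robot.read_camera(n); K=c["camera_matrix"]; d=c["depth"]
    v,u=np.mgrid[:420,:560]
    P=np.stack([(u-K[0,2])*d/K[0,0],(v-K[1,2])*d/K[1,1],d],-1)
    W=(P-c["t"])@c["R"]
    W[d==0]=np.nan
    return c,W
def save(img,name,box=None,s=1):
    if box: img=img[box[1]:box[3],box[0]:box[2]]
    cv2.imwrite("pics/"+name,cv2.resize(img[:,:,::-1],None,fx=s,fy=s,interpolation=cv2.INTER_CUBIC))
E
python3 - <<'E'
from h import *
for n,boxes in {"top":dict(chassis=(262,200,316,238),bottle=(316,196,346,226),wheel=(238,210,262,234),stand=(370,212,425,276),tray=(130,195,208,295),carton=(190,135,255,188)),"scene":dict(chassis=(260,175,315,230),stand=(140,180,195,240))}.items():
    c,W=cloud(n)
    for k,b in boxes.items():
        w=W[b[1]:b[3],b[0]:b[2]].reshape(-1,3); w=w[~np.isnan(w[:,0])]
        print(n,k,"table z med",np.round(np.median(w[:,2]),4))
        for lo,hi in [(.006,.016),(.016,.024),(.024,.030),(.030,.038),(.038,.052),(.08,.115),(.12,.14)]:
            m=w[(w[:,2]>lo)&(w[:,2]<hi)]
            if len(m)>8:
                r=cv2.minAreaRect((m[:,:2]*1000).astype(np.float32))
                print("  ",lo,hi,len(m),"zmed",round(float(np.median(m[:,2])),4),"mean",np.round(m[:,:2].mean(0),4),"rect",np.round(r[0],1),np.round(r[1],1),round(r[2],1))
    if n=="top":
        save(c["img"],"c1.png",(225,185,435,285),3.8)
E
```

```text
top chassis table z med 0.0035
   0.006 0.016 16 zmed 0.0065 mean [0.5213 0.0007] rect [530.4  -7.9] [104.2  88.2] 86.4
   0.024 0.03 23 zmed 0.0292 mean [0.5238 0.0037] rect [534.6   3.8] [ 58.6 108.5] 8.2
   0.03 0.038 725 zmed 0.0341 mean [0.5326 0.0067] rect [534.6   2.8] [ 57.9 109.8] 8.1
   0.038 0.052 27 zmed 0.0386 mean [0.5218 0.01  ] rect [531.    6.4] [51.2 95.9] 7.0
   0.08 0.115 9 zmed 0.1051 mean [ 0.5268 -0.0116] rect [527.6 -10.7] [21.7  4.1] 66.3
   0.12 0.14 127 zmed 0.1289 mean [ 0.5391 -0.0159] rect [539. -16.] [29.2 29. ] 47.2
top bottle table z med 0.0042
   0.016 0.024 10 zmed 0.0208 mean [ 0.5383 -0.0899] rect [542.3 -88.5] [51.2 16.4] 51.2
   0.038 0.052 9 zmed 0.0465 mean [ 0.539  -0.0876] rect [543.3 -86. ] [49.6 15. ] 44.0
   0.08 0.115 255 zmed 0.0907 mean [ 0.5545 -0.0987] rect [ 557.2 -100.7] [52.1 50.9] 28.3
   0.12 0.14 93 zmed 0.1297 mean [ 0.5575 -0.1006] rect [ 557.9 -100.3] [23.8 24.8] 45.5
top wheel table z med 0.0042
   0.006 0.016 254 zmed 0.0095 mean [0.5281 0.1119] rect [528.2 111.3] [48.9 49. ] 0.8
top stand table z med 0.0016
   0.006 0.016
[... 1847 characters left out ...]
36.2   4.9] [36.6 96.5] 5.1
   0.08 0.115 132 zmed 0.0977 mean [ 0.5492 -0.017 ] rect [546.1 -17.7] [29.7 18.4] 78.2
   0.12 0.14 139 zmed 0.1285 mean [ 0.5415 -0.0163] rect [539.9 -15.7] [27.9 30.6] 50.9
scene stand table z med 0.0026
   0.006 0.016 92 zmed 0.0102 mean [ 0.5049 -0.2869] rect [ 472.8 -282.3] [ 46.6 139.2] 60.3
   0.016 0.024 521 zmed 0.0204 mean [ 0.474  -0.2818] rect [ 477.6 -276.9] [ 83.8 138.5] 70.1
   0.024 0.03 257 zmed 0.0273 mean [ 0.4823 -0.2831] rect [ 475.4 -274.6] [ 87.6 142.2] 60.1
   0.03 0.038 168 zmed 0.0336 mean [ 0.4829 -0.2798] rect [ 473.5 -276.1] [ 86.5 132.6] 77.5
   0.038 0.052 421 zmed 0.0436 mean [ 0.4823 -0.2817] rect [ 479.9 -281.6] [93.  94.2] 67.5
```

Run:
```python
from h import *
c,W=cloud("scene"); save(c["img"],"c2.png",(130,165,350,265),3.6)
```

```text
(no output)
```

View pics/c1.png

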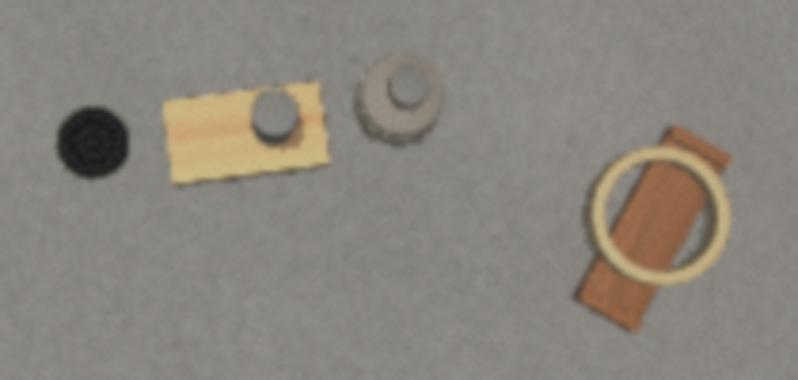

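View pics/c2.png

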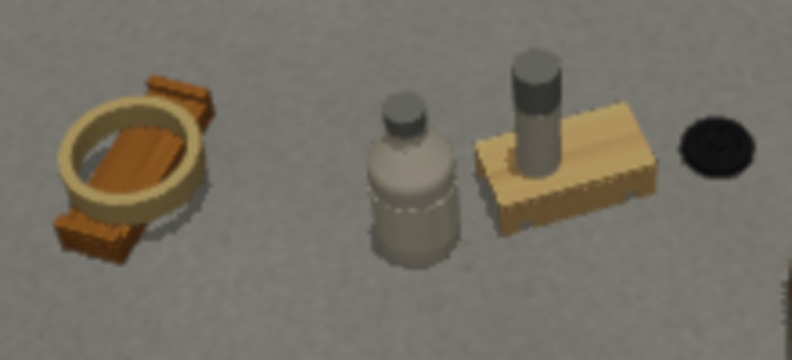

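Run:
```python
from station import robot
import station
print([a for a in dir(robot) if not a.startswith('__')],[a for a in dir(station) if not a.startswith('__')])
```

```text
['MotionError', 'close_job', 'get_state', 'read_camera', 'tip_reach'] ['robot']
```

Call:
{"method": "move_arm", "body": {"plan": [[0.28,[0.03,0.036,-0.01],[0,0,-0.13]],[0.28,[0.03,0.036,-0.01],[0,0,-0.13]],[0.28,[0.03,0.036,-0.01],[0,0,-0.13]],[0.28,[0.03,0.036,-0.01],[0,0,-0.13]],[0.28,[0.03,0.036,-0.01],[0,0,-0.13]]], "grip_force": 25}}

```text
time_s: 0.75
tcp_pos: [0.4021, -0.3907, 0.149]
tcp_rot: [[0.971, -0.239, 0.0], [-0.239, -0.971, -0.0], [0.0, 0.0, -1.0]]
ft_force: [1.3, 0.2, -0.5]
opening: 0.61
```

Call:
{"method": "move_arm", "body": {"plan": [[0.28,[0.0287,0.0357,-0.02],[0,0,-0.128]],[0.28,[0.0287,0.0357,-0.02],[0,0,-0.129]],[0.28,[0,0,-0.01],[0,0,0]],[0.28,[0,0,0],[0,0,0]]]}}

```text
time_s: 1.15
tcp_pos: [0.4584, -0.3197, 0.0979]
tcp_rot: [[0.883, -0.47, -0.002], [-0.47, -0.883, 0.001], [-0.002, -0.0, -1.0]]
ft_force: [-0.0, -0.4, 0.2]
opening: 0.362
```

Run:
```python
from h import *
import json
s=robot.get_state(); print(s["joints"],s["tcp_pos"],s["opening"])
c=robot.read_camera("wrist"); save(c["img"],"w1.png")
c,W=cloud("top"); save(c["img"],"t1.png",(360,190,460,290),5)
```

```text
[ 0.52824428  0.42124163  0.03195681  1.86884111 -0.01733508  0.85421273
 -1.49149612] [ 0.4584359  -0.31970083  0.09792976] 0.36211799235654196
```

View pics/w1.png

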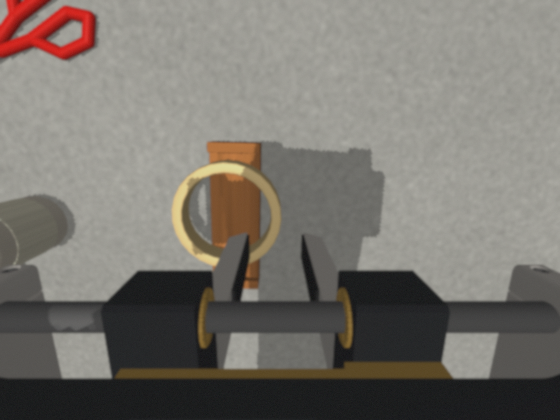

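The wrist view shows the ring centred near (227,213). Its right wall sits between the fingers, whose tips are at (245,240) and (305,240). I'll descend and pinch.

Call:
{"method": "move_arm", "body": {"plan": [[0.28,[0.001,0,-0.024],[0,0,0]],[0.28,[0,0,-0.024],[0,0,0]],[0.28,[0,0,0],[0,0,0]],[1,[0,0,0],[0,0,0]],[1,[0,0,0],[0,0,0]]]}}

```text
time_s: 1.75
tcp_pos: [0.46, -0.322, 0.0528]
tcp_rot: [[0.881, -0.474, 0.002], [-0.474, -0.881, -0.001], [0.002, 0.0, -1.0]]
ft_force: [-0.6, 0.6, 0.5]
opening: 0.225
```

Call:
{"method": "move_arm", "body": {"plan": [[1,[0,0,0],[0,0,0]],[1,[0,0,0.02],[0,0,0]]]}}

```text
time_s: 1.95
tcp_pos: [0.4588, -0.3205, 0.0706]
tcp_rot: [[0.881, -0.473, -0.002], [-0.473, -0.881, 0.001], [-0.002, -0.0, -1.0]]
ft_force: [0.4, 0.7, 0.6]
opening: 0.059
```

Run:
```python
from h import *
s=robot.get_state(); print(s["tcp_pos"],s["opening"],s["ft_force"])
c=robot.read_camera("wrist"); save(c["img"],"w2.png")
c,W=cloud("top"); save(c["img"],"t2.png",(360,190,460,290),5)
```

```text
[ 0.45878269 -0.32047941  0.07056546] 0.058817553428154555 [0.3928116  0.73246578 0.58866108]
```

View pics/w2.png

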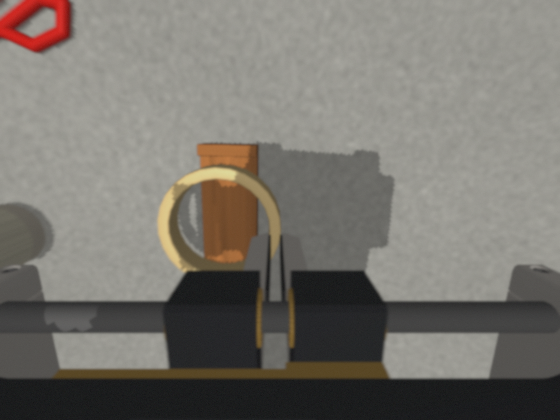

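View pics/t2.png

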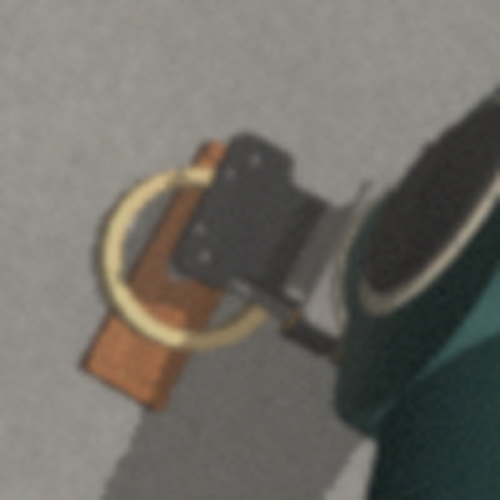

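Run:
```python
from h import *
for n,b in [("scene",(140,180,195,240)),("top",(360,210,425,276))]:
    c,W=cloud(n)
    w=W[b[1]:b[3],b[0]:b[2]].reshape(-1,3)
    for lo,hi in [(.038,.046),(.046,.055),(.055,.065),(.065,.08)]:
        m=w[(w[:,2]>lo)&(w[:,2]<hi)]
        print(n,lo,len(m),m.mean(0) if len(m) else '', cv2.minAreaRect((m[:,:2]*1000).astype(np.float32)) if len(m)>8 else '')
c=robot.read_camera("scene");save(c["img"],"s2.png",(120,130,230,250),6)
```

```text
scene 0.038 395 [ 0.48263789 -0.28151734  0.042902  ] ((480.56524658203125, -281.6439208984375), (92.06526184082031, 95.53536224365234), 73.66765594482422)
scene 0.046 30 [ 0.47983841 -0.27928731  0.04685509] ((483.6321716308594, -282.16754150390625), (86.79290008544922, 85.374755859375), 44.74060821533203)
scene 0.055 0  
scene 0.065 0  
top 0.038 219 [ 0.47299548 -0.26546582  0.04292992] ((475.48529052734375, -269.559326171875), (93.93682098388672, 69.87129974365234), 20.946704864501953)
top 0.046 29 [ 0.47533871 -0.2618789   0.04705968] ((475.05096435546875, -267.88092041015625), (89.49571990966797, 62.13824462890625), 22.977710723876953)
top 0.055 0  
top 0.065 0
```

View pics/s2.png

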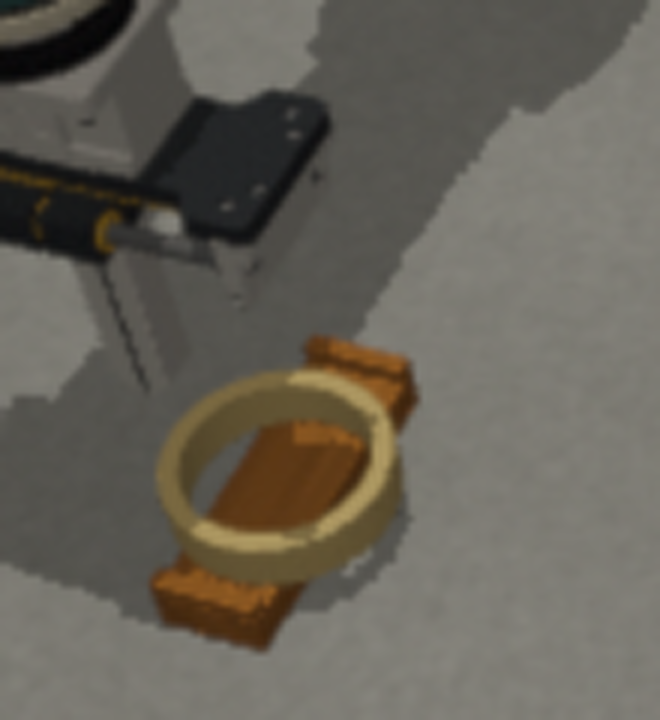

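The ring hasn't moved: I lifted before the slow fingers had closed. I'll reopen, go down again, and wait for them this time.

Call:
{"method": "move_arm", "body": {"plan": [[0.28,[0,0,0.003],[0,0,0]],[0.28,[0,0,0],[0,0,0]],[0.28,[0,0.001,0],[0,0,0]],[0.28,[0,0,0],[0,0,0]],[0.28,[0,0,-0.024],[0,0,0]]]}}

```text
time_s: 2.7
tcp_pos: [0.4612, -0.3209, 0.0521]
tcp_rot: [[0.881, -0.473, 0.004], [-0.473, -0.881, -0.002], [0.004, 0.0, -1.0]]
ft_force: [1.4, -0.7, -1.8]
opening: 0.355
```

Call:
{"method": "move_arm", "body": {"plan": [[1,[0,0,0],[0,0,0]],[1,[0,0,0],[0,0,0]],[1,[0,0,0],[0,0,0]],[1,[0,0,0],[0,0,0]],[1,[0,0,0],[0,0,0]]]}}

```text
time_s: 3.2
tcp_pos: [0.4598, -0.3201, 0.0508]
tcp_rot: [[0.881, -0.473, 0.001], [-0.473, -0.881, -0.0], [0.001, -0.0, -1.0]]
ft_force: [-0.6, 0.9, 0.2]
opening: 0.005
```

Run:
```python
from h import *
for n,b in [("scene",(140,180,195,240))]:
    c,W=cloud(n)
    w=W[b[1]:b[3],b[0]:b[2]].reshape(-1,3)
    m=w[(w[:,2]>.038)&(w[:,2]<.046)]
    print(n,len(m),cv2.minAreaRect((m[:,:2]*1000).astype(np.float32)))
save(c["img"],"s3.png",(120,150,220,250),6)
c=robot.read_camera("wrist");save(c["img"],"w3.png",(150,120,400,320),3)
```

```text
scene 382 ((480.9006652832031, -281.82110595703125), (92.65303039550781, 93.7447280883789), 86.26034545898438)
```

View pics/s3.png

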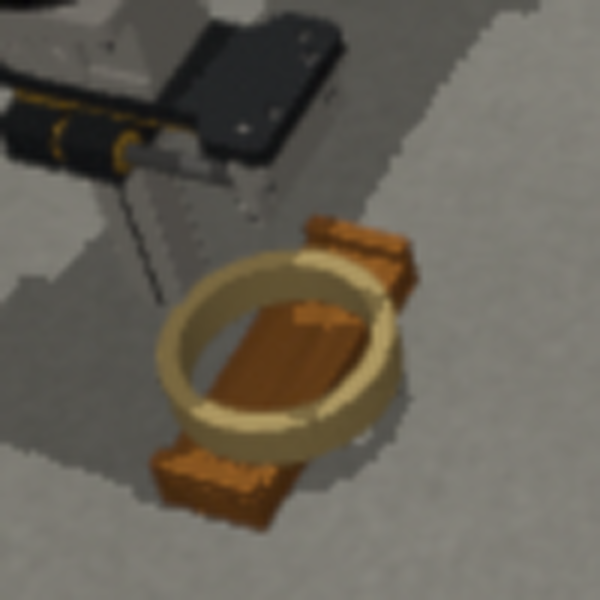

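View pics/w3.png

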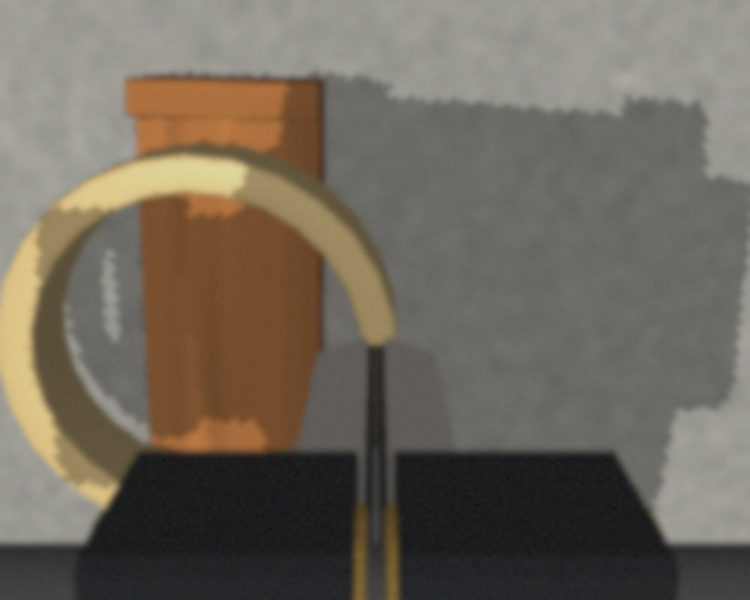

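Run:
```python
from h import *
s=robot.get_state();p=s["tcp_pos"];z=s["tcp_rot"][:,2]
for n in ["scene","wrist"]:
    c=robot.read_camera(n)
    for d in [0,.006,.025]:
        q=c["R"]@(p+z*d)+c["t"]; q=c["camera_matrix"]@q; print(n,d,q[:2]/q[2])
    for X in [(.480,-.2815,.044),(.4595,-.3193,.044)]:
        q=c["camera_matrix"]@(c["R"]@np.array(X)+c["t"]); print(X,q[:2]/q[2])
```

```text
scene 0 [148.5923023  200.39586948]
scene 0.006 [149.17848668 202.01332664]
scene 0.025 [151.00300023 207.04770255]
(0.48, -0.2815, 0.044) [165.58299551 206.01757852]
(0.4595, -0.3193, 0.044) [149.53641095 202.04346515]
wrist 0 [274.50029747 242.19020006]
wrist 0.006 [274.50742642 239.10665429]
wrist 0.025 [274.52753491 230.40895823]
(0.48, -0.2815, 0.044) [212.69262541 239.28508656]
(0.4595, -0.3193, 0.044) [273.77867216 239.57689077]
```

Run:
```python
from h import *
c,W=cloud("scene")
for (x,y) in [(130,220),(145,265),(155,290),(165,300),(170,280),(200,240),(165,330),(175,320),(190,340),(180,300),(220,270)]:
    print((x,y),np.round(W[150+y//6,120+x//6],4),c["img"][150+y//6,120+x//6])
c,W=cloud("wrist"); print("cam",-c["R"].T@c["t"],c["R"][2])
for (x,y) in [(378,300),(378,335),(378,350),(340,360),(420,360),(330,400),(440,440),(345,360),(300,300)]:
    print((x,y),np.round(W[120+y//3,150+x//3],4),c["img"][120+y//3,150+x//3])
```

```text
(130, 220) [ 0.4676 -0.3231  0.111 ] [63 62 58]
(145, 265) [ 0.4629 -0.3242  0.0783] [64 62 58]
(155, 290) [ 0.4671 -0.3242  0.0687] [82 80 75]
(165, 300) [ 0.4666 -0.3215  0.0602] [67 65 61]
(170, 280) [ 0.4715 -0.3149  0.0787] [91 89 83]
(200, 240) [ 0.3774 -0.3205 -0.0019] [84 82 76]
(165, 330) [ 0.4685 -0.3252  0.0448] [116 100  65]
(175, 320) [ 0.4651 -0.3199  0.047 ] [120 103  63]
(190, 340) [ 0.4667 -0.3175  0.0371] [80 67 41]
(180, 300) [ 0.4537 -0.318   0.0446] [107  97  74]
(220, 270) [ 0.4418 -0.3031  0.0463] [117 101  68]
cam [ 0.52237465 -0.3537655   0.23614917] [-0.21741139  0.11588996 -0.96917584]
(378, 300) [ 0.4715 -0.3275  0.0442] [156 136  95]
(378, 335) [ 0.4644 -0.3237  0.0441] [153 134  93]
(378, 350) [ 0.466  -0.3245  0.0595] [59 54 43]
(340, 360) [ 0.4712 -0.3183  0.0712] [95 93 89]
(420, 360) [ 0.4635 -0.3327  0.0711] [95 92 89]
(330, 400) [ 0.4709 -0.3171  0.0891] [94 92 88]
(440, 440) [ 0.463  -0.3336  0.1069] [96 93 90]
(345, 360) [ 0.4705 -0.3193  0.0707] [96 93 89]
(300, 300) [ 0.4746 -0.3064  0.0202] [108  72  42]
```

Call:
{"method": "move_arm", "body": {"plan": [[0.28,[0,0,0],[0,0,0]],[0.28,[0,0,0],[0,0,0]],[0.28,[0,0,0],[0,0,0]]]}}

```text
time_s: 3.8
tcp_pos: [0.4596, -0.3199, 0.0503]
tcp_rot: [[0.881, -0.473, 0.0], [-0.473, -0.881, 0.0], [-0.0, -0.0, -1.0]]
ft_force: [-0.5, 0.4, 0.5]
opening: 0.224
```

Run:
```python
from h import *
s=robot.get_state();p=s["tcp_pos"];Rt=s["tcp_rot"];print(p,s["opening"])
for n,b,sc in [("scene",(120,150,220,250),6),("wrist",(150,120,400,320),3)]:
    c,W=cloud(n)
    L=(W-p)@Rt
    save(c["img"],n+"4.png",b,sc)
    m=(abs(L[...,0])<.012)&(abs(L[...,1])<.035)&(abs(L[...,1])>.012)&(L[...,2]<.04)&(L[...,2]>-.06)
    g=np.ptp(c["img"].astype(int),axis=-1)<14
    v=L[m&g]
    print(n,len(v)); 
    o=v[np.argsort(-v[:,2])][:25]; print(np.round(o*1000))
```

```text
[ 0.45963497 -0.31991934  0.05026163] 0.22396534826675024
scene 170
[[  7.  15.  -8.]
 [  6.  13.  -8.]
 [  5.  12. -11.]
 [  5.  23. -11.]
 [  6.  14. -11.]
 [  7.  16. -12.]
 [  8. -16. -13.]
 [  7.  18. -14.]
 [  7.  12. -16.]
 [  8.  14. -17.]
 [  7. -22. -17.]
 [  8. -20. -17.]
 [  9. -18. -18.]
 [  7.  20. -18.]
 [  7. -17. -18.]
 [  7. -15. -18.]
 [ -4. -22. -19.]
 [  8.  13. -20.]
 [  3. -24. -20.]
 [  1. -23. -21.]
 [  5. -22. -21.]
 [-12. -22. -21.]
 [  8. -24. -22.]
 [ -8. -23. -22.]
 [  8. -14. -22.]]
wrist 1907
[[ -9. -15.  36.]
 [-10. -15.  36.]
 [  9.  15.  -6.]
 [  9.  14.  -6.]
 [  8.  13.  -7.]
 [  8.  13.  -7.]
 [  9.  16.  -7.]
 [  8. -13.  -7.]
 [  9.  15.  -7.]
 [  8.  14.  -7.]
 [  8.  14.  -7.]
 [  8. -14.  -8.]
 [  7. -14.  -8.]
 [  9.  16.  -9.]
 [  8. -13.  -9.]
 [  9. -14.  -9.]
 [  9.  17.  -9.]
 [  8.  13.  -9.]
 [  9.  15.  -9.]
 [  8. -13.  -9.]
 [  9.  18.  -9.]
 [  8.  14.  -9.]
 [  7.  13.  -9.]
 [  5.  13.  -9.]
 [  9. -15.  -9.]]
```

View pics/scene4.png

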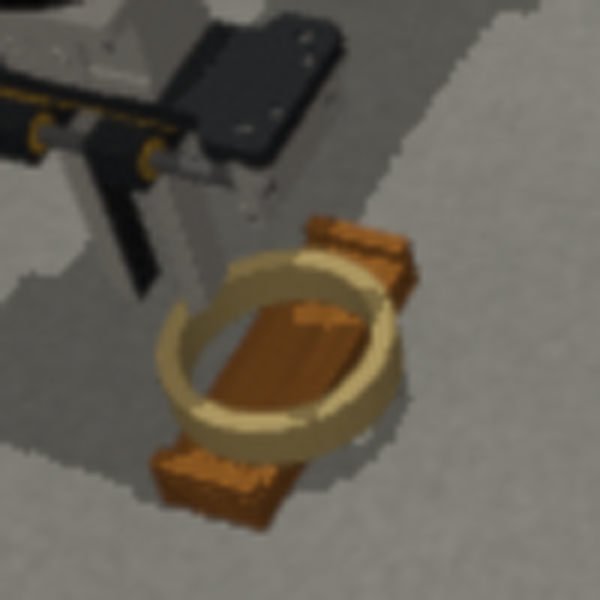

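View pics/wrist4.png

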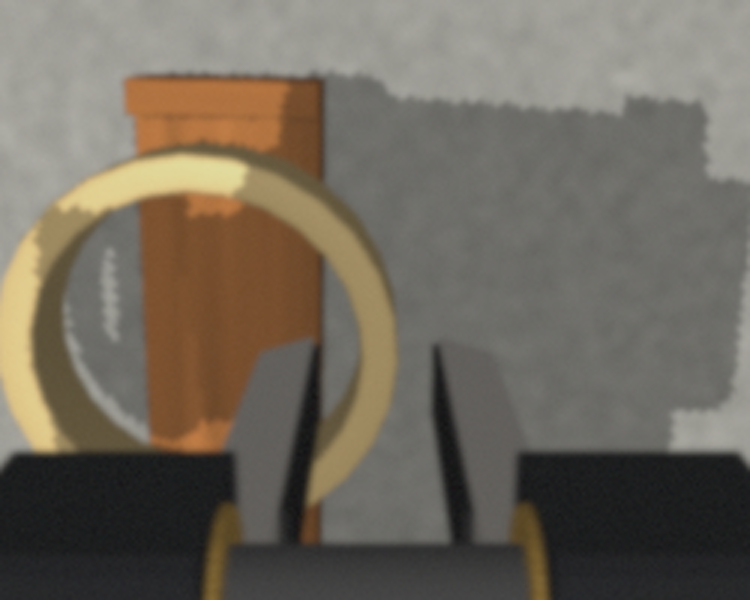

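Both cameras agree that the real fingertips are about 6 mm behind the reported TCP, where the interface text says 25 mm ahead. The fingers closed above the ring. I'll use the measured offset, descend 31 mm more, and watch the force.

Call:
{"method": "move_arm", "body": {"plan": [[0.28,[0,0,0],[0,0,0]],[0.28,[0,0,-0.01],[0,0,0]],[0.28,[0,0,-0.01],[0,0,0]],[0.28,[0,0,0],[0,0,0]]]}}

```text
time_s: 4.3
tcp_pos: [0.4587, -0.3193, 0.0284]
tcp_rot: [[0.881, -0.473, -0.002], [-0.473, -0.881, 0.001], [-0.003, -0.0, -1.0]]
ft_force: [0.0, 0.3, -0.2]
opening: 0.362
```

Call:
{"method": "move_arm", "body": {"plan": [[0.28,[0,0,-0.005],[0,0,0]],[0.28,[0,0,0],[0,0,0]]]}}

```text
time_s: 4.5
tcp_pos: [0.4594, -0.3198, 0.0246]
tcp_rot: [[0.881, -0.473, -0.001], [-0.473, -0.881, 0.001], [-0.001, -0.0, -1.0]]
ft_force: [-0.2, 0.4, 0.2]
opening: 0.358
```

Run:
```python
from h import *
s=robot.get_state();p=s["tcp_pos"];Rt=s["tcp_rot"];print(p,s["opening"])
c,W=cloud("wrist")
L=(W-p)@Rt
save(c["img"],"w5.png",(150,120,400,320),3)
m=(abs(L[...,0])<.012)&(abs(L[...,1])<.035)&(abs(L[...,1])>.012)&(L[...,2]<.01)&(L[...,2]>-.06)
g=np.ptp(c["img"].astype(int),axis=-1)<14
v=L[m&g]
o=v[np.argsort(-v[:,2])][:8]; print(np.round(o*1000))
```

```text
[ 0.45938173 -0.31975736  0.02462113] 0.35771077559073844
[[-5. 17. -6.]
 [ 9. 19. -6.]
 [-7. 17. -7.]
 [ 9. 19. -7.]
 [ 9. 20. -7.]
 [-5. 17. -7.]
 [-8. 17. -7.]
 [-6. 17. -7.]]
```

View pics/w5.png

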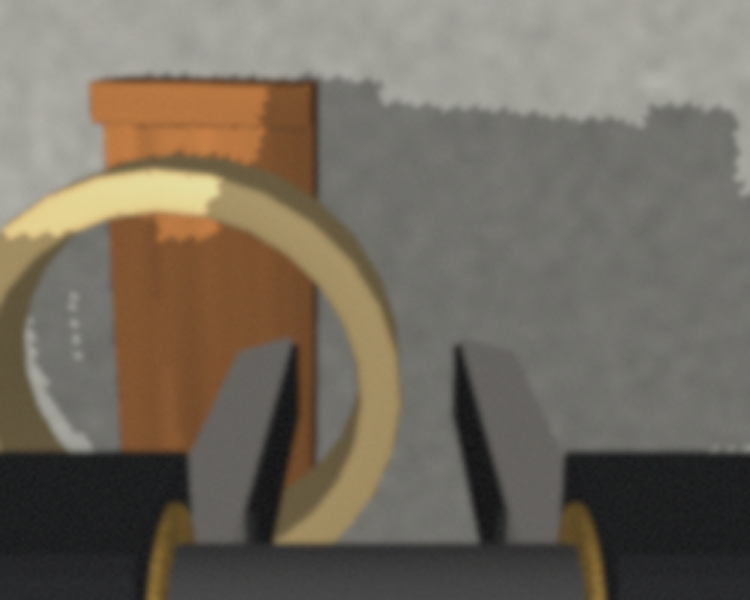

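The wrist view shows the ring wall between the pads, with the finger tips at about (290,340) and (460,345). The tip is at z≈0.031, so I'll go down 6 mm and close.

Call:
{"method": "move_arm", "body": {"plan": [[0.28,[0,0,-0.006],[0,0,0]],[1,[0,0,0],[0,0,0]],[1,[0,0,0],[0,0,0]],[1,[0,0,0],[0,0,0]],[1,[0,0,0],[0,0,0]]]}}

```text
time_s: 5.05
tcp_pos: [0.4597, -0.32, 0.0194]
tcp_rot: [[0.881, -0.473, 0.0], [-0.473, -0.881, -0.0], [0.0, -0.0, -1.0]]
ft_force: [0.2, -0.4, -0.4]
opening: 0.1
```

Call:
{"method": "move_arm", "body": {"plan": [[1,[0,0,0],[0,0,0]],[1,[0,0,0.03],[0,0,0]],[1,[0,0,0.03],[0,0,0]]]}}

```text
time_s: 5.35
tcp_pos: [0.459, -0.3195, 0.0795]
tcp_rot: [[0.881, -0.473, -0.002], [-0.473, -0.881, 0.001], [-0.002, -0.0, -1.0]]
ft_force: [0.1, -0.2, -0.6]
opening: 0.096
```

Run:
```python
from h import *
s=robot.get_state(); print(s["tcp_pos"],s["opening"],s["joints"])
c,W=cloud("scene"); save(c["img"],"s6.png",(120,100,260,250),4)
```

```text
[ 0.45903961 -0.31953984  0.07946384] 0.09631002789819196 [ 0.52834975  0.44754536  0.03095956  1.87969417 -0.01844641  0.81654263
 -1.49468864]
```

View pics/s6.png

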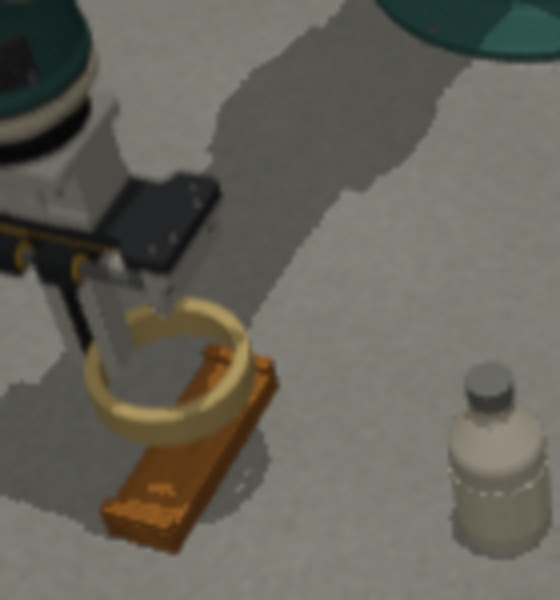

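The ring is held and off the stand. I'll carry it high over the chassis to the tray.

Call:
{"method": "move_arm", "body": {"plan": [[1,[0,0,0.05],[0,0,0.1]],[1,[0,0.01,0.048],[0,0,0.137]],[1,[0,0.045,0],[0,0,0.137]],[1,[0,0.045,0],[0,0,0.137]],[1,[0,0.045,0],[0,0,0.137]]]}}

```text
time_s: 5.9
tcp_pos: [0.4594, -0.1734, 0.1775]
tcp_rot: [[0.987, 0.16, 0.001], [0.16, -0.987, -0.0], [0.001, 0.001, -1.0]]
ft_force: [1.9, 0.0, -1.4]
opening: 0.098
```

Call:
{"method": "move_arm", "body": {"plan": [[1,[0,0.045,0],[0,0,0.137]],[1,[0,0.045,0],[0,0,0.137]],[1,[0,0.045,0],[0,0,0.137]],[1,[0,0.045,0],[0,0,0.137]],[1,[0,0.045,0],[0,0,0.137]]]}}

```text
time_s: 6.4
tcp_pos: [0.4593, 0.0518, 0.1774]
tcp_rot: [[0.663, 0.748, 0.001], [0.748, -0.663, -0.0], [0.0, 0.0, -1.0]]
ft_force: [1.0, 0.4, -2.0]
opening: 0.098
```

Call:
{"method": "move_arm", "body": {"plan": [[1,[0,0.045,0],[0,0,0.137]],[1,[0,0.045,0],[0,0,0.137]],[1,[0,0.045,0],[0,0,0.137]],[1,[0,0.045,0],[0,0,0.137]],[1,[0,0.045,0],[0,0,0.035]]]}}

```text
time_s: 6.9
tcp_pos: [0.4594, 0.2768, 0.1773]
tcp_rot: [[0.142, 0.99, 0.0], [0.99, -0.142, 0.0], [0.0, 0.0, -1.0]]
ft_force: [1.2, 0.4, -0.5]
opening: 0.097
```

Call:
{"method": "move_arm", "body": {"plan": [[1,[0,0.048,0],[0,0,0]],[1,[0.001,0,-0.045],[0,0,0]],[1,[0,0,-0.045],[0,0,0]],[1,[0,0,-0.03],[0,0,0]],[1,[0,0,0],[0,0,0]]]}}

```text
time_s: 7.4
tcp_pos: [0.4586, 0.3217, 0.0537]
tcp_rot: [[0.147, 0.989, -0.005], [0.989, -0.147, -0.003], [-0.004, -0.005, -1.0]]
ft_force: [0.4, -0.3, 0.4]
opening: 0.099
```

Run:
```python
from h import *
s=robot.get_state(); print(s["tcp_pos"],s["opening"],s["joints"])
c,W=cloud("wrist"); save(c["img"],"w7.png")
c,W=cloud("scene"); save(c["img"],"s7.png",(340,70,470,230),4)
```

```text
[0.4585828  0.32169796 0.05373654] 0.09948166304322206 [-0.24608192  0.54751157 -0.53642693  1.87186784  0.36791279  0.82785821
 -1.11987051]
```

View pics/s7.png

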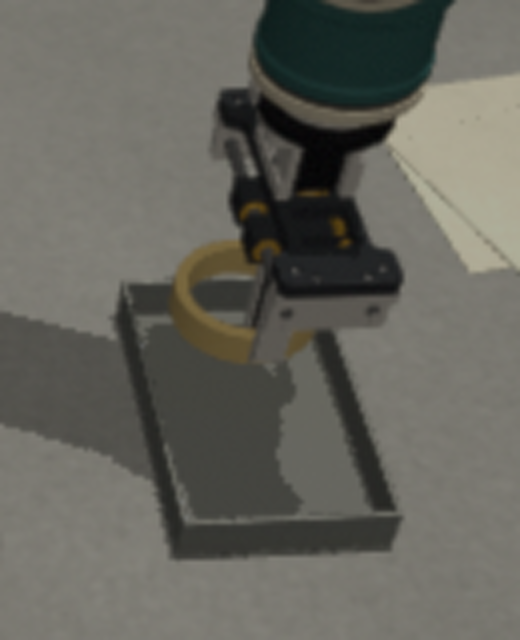

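Call:
{"method": "move_arm", "body": {"plan": [[1,[0.001,0.002,-0.025],[0,0,0]],[1,[0,0,-0.02],[0,0,0]],[1,[0,0,0],[0,0,0]],[0.5,[0,0,0],[0,0,0]],[0.5,[0,0,0],[0,0,0]]]}}

```text
time_s: 8.0
tcp_pos: [0.4626, 0.3258, 0.0143]
tcp_rot: [[0.147, 0.989, 0.002], [0.989, -0.147, 0.001], [0.002, 0.002, -1.0]]
ft_force: [0.8, -0.1, 0.3]
opening: 0.228
```

Call:
{"method": "move_arm", "body": {"plan": [[0.5,[0,0,0],[0,0,0]],[0.5,[0,0,0.03],[0,0,0]],[0.2,[0,0,0.05],[0,0,0]],[0.2,[0,0,0.05],[0,0,0]]]}}

```text
time_s: 8.4
tcp_pos: [0.4611, 0.325, 0.1443]
tcp_rot: [[0.147, 0.989, -0.001], [0.989, -0.147, -0.0], [-0.0, -0.001, -1.0]]
ft_force: [0.3, 0.4, 0.4]
opening: 0.378
```

Run:
```python
from h import *
s=robot.get_state(); print(s["tcp_pos"],s["opening"],s["joints"])
c,W=cloud("wrist"); save(c["img"],"w8.png")
```

```text
[0.46113616 0.32499095 0.14430076] 0.3781654824184841 [-0.19727553  0.43086355 -0.59522521  1.80509453  0.28291651  0.99215158
 -1.0538726 ]
```

View pics/w8.png

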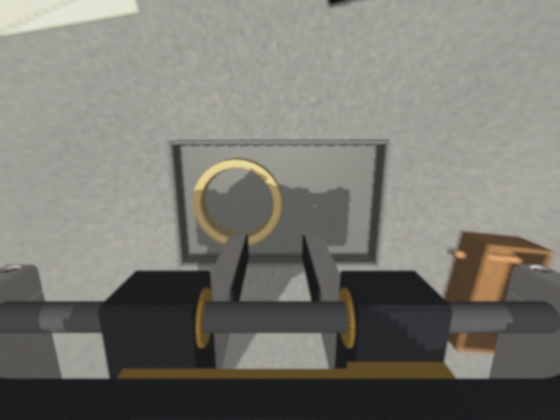

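The tape lies flat in the tray, seen at (237,202) in the wrist view. Next is the glue stick.

Call:
{"method": "move_arm", "body": {"plan": [[-0.4,[0.008,-0.0426,0.015],[0,0,0]],[-0.4,[0.01,-0.0426,0.015],[0,0,0]],[-0.4,[0.01,-0.0426,0],[0,0,0]],[-0.4,[0.01,-0.0426,0],[0,0,0]],[-0.4,[0.01,-0.0426,0],[0,0,0.03]]]}}

```text
time_s: 8.95
tcp_pos: [0.51, 0.1103, 0.1733]
tcp_rot: [[0.117, 0.993, 0.002], [0.993, -0.117, -0.0], [0.0, 0.002, -1.0]]
ft_force: [1.6, -0.4, 0.7]
opening: 0.701
```

Call:
{"method": "move_arm", "body": {"plan": [[-0.4,[0.01,-0.0426,0],[0,0,0.03]],[-0.4,[0.01,-0.0426,0],[0,0,0.03]],[-0.4,[0.01,-0.0426,0],[0,0,0.03]],[-0.4,[0,0,0],[0,0,0.03]]]}}

```text
time_s: 9.35
tcp_pos: [0.5404, -0.0218, 0.1726]
tcp_rot: [[0.004, 1.0, 0.001], [1.0, -0.004, -0.002], [-0.002, 0.001, -1.0]]
ft_force: [-0.6, 0.1, 0.2]
opening: 0.704
```

Run:
```python
from h import *
s=robot.get_state(); print(s["tcp_pos"],s["opening"],s["joints"])
c,W=cloud("wrist"); save(c["img"],"w9.png")
m=W[(W[...,2]>.12)&(W[...,2]<.135)&(abs(W[...,0]-.54)<.05)&(abs(W[...,1]+.016)<.03)]
print(len(m),m.mean(0),cv2.minAreaRect((m[:,:2]*1000).astype(np.float32)))
```

```text
[ 0.54039765 -0.02177083  0.1726431 ] 0.704190925382079 [ 0.39932332  0.3351386  -0.5051695   1.83893564  0.19067101  1.01461623
 -0.18720449]
1076 [ 0.53852974 -0.01598906  0.12904231] ((538.8114013671875, -16.777420043945312), (29.597537994384766, 29.81032371520996), 89.47227478027344)
```

View pics/w9.png

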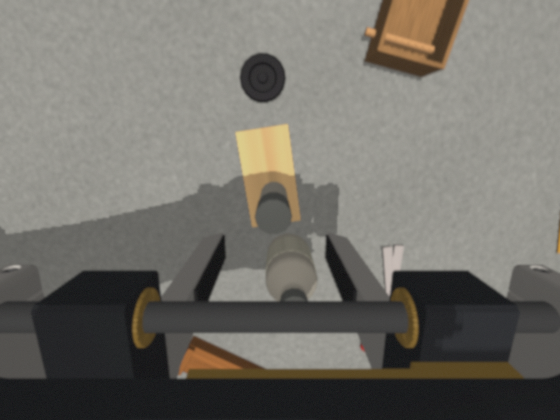

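Call:
{"method": "move_arm", "body": {"plan": [[-0.4,[0,0,0],[0,0,0]],[-0.4,[0,0,-0.04],[0,0,0]],[-0.4,[0,0,-0.043],[0,0,0]],[-0.4,[0,0,0],[0,0,0]]]}}

```text
time_s: 9.8
tcp_pos: [0.5367, -0.0142, 0.0856]
tcp_rot: [[-0.004, 1.0, -0.007], [1.0, 0.004, 0.001], [0.001, -0.007, -1.0]]
ft_force: [-0.8, 0.3, 0.8]
opening: 0.698
```

Call:
{"method": "move_arm", "body": {"plan": [[1,[0,0,0],[0,0,0]],[1,[0,0,0],[0,0,0]],[1,[0,0,0],[0,0,0]],[1,[0,0,0],[0,0,0]],[1,[0,0,0],[0,0,0]]], "grip_force": 15}}

```text
time_s: 10.3
tcp_pos: [0.54, -0.0158, 0.09]
tcp_rot: [[-0.002, 1.0, 0.001], [1.0, 0.002, -0.0], [-0.0, 0.001, -1.0]]
ft_force: [0.6, 0.1, 3.8]
opening: 0.326
```

Call:
{"method": "move_arm", "body": {"plan": [[1,[0,0,0],[0,0,0]],[1,[0,0,0.04],[0,0,0]],[1,[0,0,0.04],[0,0,0]]]}}

```text
time_s: 10.6
tcp_pos: [0.5389, -0.0156, 0.1698]
tcp_rot: [[-0.003, 1.0, -0.002], [1.0, 0.003, 0.001], [0.001, -0.002, -1.0]]
ft_force: [0.5, 0.7, -0.2]
opening: 0.326
```

Run:
```python
from h import *
s=robot.get_state(); print(s["tcp_pos"],s["opening"],s["joints"])
c,W=cloud("scene"); save(c["img"],"s10.png",(220,80,360,240),4)
```

```text
[ 0.53887212 -0.01556655  0.16980247] 0.32635361845526434 [ 0.39572756  0.3384768  -0.51316666  1.84328628  0.19261693  1.01139666
 -0.19376331]
```

View pics/s10.png

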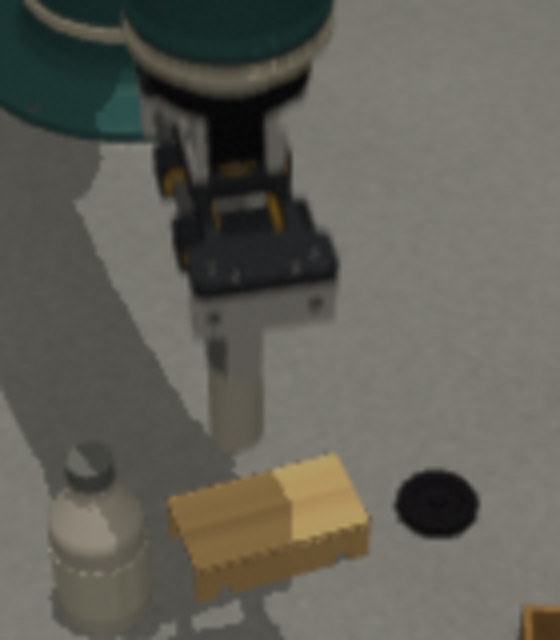

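Call:
{"method": "move_arm", "body": {"plan": [[1,[-0.002,0.04,0],[0,0,0]],[1,[-0.002,0.0417,0],[0,0,0]],[1,[-0.002,0.0417,0],[0,0,0]],[1,[-0.002,0.0417,0],[0,0,0]],[1,[-0.002,0.0417,0],[0,0,0]]]}}

```text
time_s: 11.15
tcp_pos: [0.5294, 0.1926, 0.1693]
tcp_rot: [[-0.002, 1.0, 0.0], [1.0, 0.002, -0.0], [-0.0, 0.0, -1.0]]
ft_force: [1.2, -0.2, -0.3]
opening: 0.324
```

Call:
{"method": "move_arm", "body": {"plan": [[1,[-0.002,0.0417,0],[0,0,0]],[1,[-0.002,0.0417,0],[0,0,0]],[1,[0,0.0417,0],[0,0,0]],[1,[0,0,-0.03],[0,0,0]],[1,[0,0,-0.03],[0,0,0]]]}}

```text
time_s: 11.65
tcp_pos: [0.5254, 0.3178, 0.1087]
tcp_rot: [[-0.004, 1.0, 0.001], [1.0, 0.004, 0.001], [0.001, 0.001, -1.0]]
ft_force: [0.8, -0.7, -1.4]
opening: 0.326
```

Call:
{"method": "move_arm", "body": {"plan": [[1,[0,0,-0.025],[0,0,0]],[1,[0,0,-0.015],[0,0,0]],[1,[0,0,-0.007],[0,0,0]],[1,[0,0,0],[0,0,0]],[1,[0,0,0],[0,0,0]]]}}

```text
time_s: 12.15
tcp_pos: [0.5261, 0.3165, 0.0633]
tcp_rot: [[-0.002, 1.0, 0.001], [1.0, 0.002, 0.001], [0.001, 0.001, -1.0]]
ft_force: [-0.4, -0.4, -0.3]
opening: 0.328
```

Run:
```python
from h import *
s=robot.get_state(); print(s["tcp_pos"],s["opening"],s["joints"],s["ft_force"])
c,W=cloud("scene"); save(c["img"],"s11.png",(340,70,470,230),4)
```

```text
[0.52613513 0.31649609 0.06325789] 0.3283924978605686 [-0.19228406  0.61330182 -0.54025212  1.73507701  0.38768413  0.90006356
 -0.89427814] [-0.38537068 -0.44187263 -0.28951976]
```

View pics/s11.png

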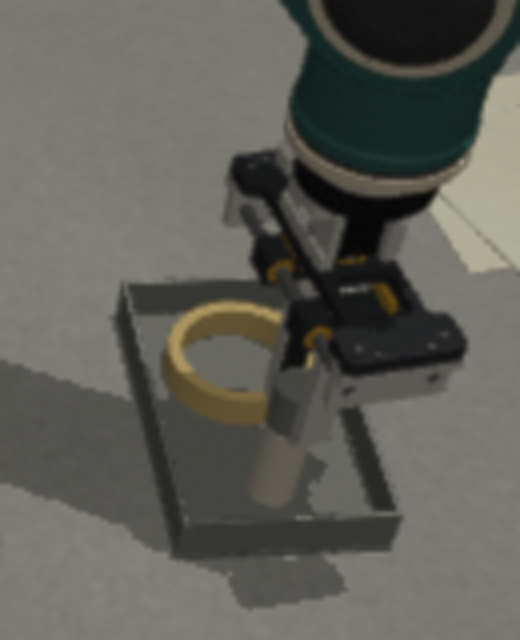

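Call:
{"method": "move_arm", "body": {"plan": [[1,[0,0,-0.003],[0,0,0]],[1,[0,0,0],[0,0,0]],[0,[0,0,0],[0,0,0]],[0,[0,0,0],[0,0,0]],[0,[0,0,0],[0,0,0]]]}}

```text
time_s: 12.7
tcp_pos: [0.5256, 0.3161, 0.0593]
tcp_rot: [[-0.002, 1.0, -0.0], [1.0, 0.002, -0.0], [-0.0, -0.0, -1.0]]
ft_force: [0.2, 0.3, -0.2]
opening: 0.49
```

Call:
{"method": "move_arm", "body": {"plan": [[0,[0,0,0.02],[0,0,0]],[0,[0,0,0.045],[0,0,0]],[0,[0,0,0.045],[0,0,0]]]}}

```text
time_s: 13.0
tcp_pos: [0.525, 0.3159, 0.1701]
tcp_rot: [[-0.003, 1.0, -0.002], [1.0, 0.003, -0.001], [-0.001, -0.002, -1.0]]
ft_force: [1.2, -0.4, 0.6]
opening: 0.501
```

Run:
```python
from h import *
s=robot.get_state(); print(s["tcp_pos"],s["opening"],s["joints"],s["ft_force"])
c,W=cloud("scene"); save(c["img"],"s12.png",(340,50,470,230),4)
c,W=cloud("top"); save(c["img"],"t12.png",(220,180,430,285),3.8)
def rect(lo,hi,xa,xb,ya,yb):
    m=W[(W[...,2]>lo)&(W[...,2]<hi)&(W[...,0]>xa)&(W[...,0]<xb)&(W[...,1]>ya)&(W[...,1]<yb)]
    return len(m),m.mean(0),cv2.minAreaRect((m[:,:2]*1000).astype(np.float32))
print("chassis",rect(.031,.038,.47,.6,-.065,.07))
print("stand all",rect(.015,.035,.38,.57,-.36,-.2))
print("stand top",rect(.016,.0235,.38,.57,-.36,-.2))
m=W[(W[...,2]>.025)&(W[...,2]<.032)&(W[...,0]>.38)&(W[...,0]<.57)&(W[...,1]>-.36)&(W[...,1]<-.2)]
for k in (m[:,0]>.475,m[:,0]<.475): print("stop",k.sum(),m[k].mean(0),cv2.minAreaRect((m[k][:,:2]*1000).astype(np.float32)))
```

```text
[0.52501618 0.31593982 0.17010775] 0.5013326316506996 [-0.14883311  0.48898228 -0.59579554  1.65756662  0.30109347  1.09007096
 -0.82860144] [ 1.17643781 -0.44337251  0.62731901]
chassis (816, array([0.53444145, 0.00303   , 0.03420204]), ((534.5980834960938, 2.792430877685547), (58.16094970703125, 109.47309875488281), 8.131775856018066))
stand all (940, array([ 0.47232927, -0.28156295,  0.02076427]), ((472.37677001953125, -281.8130798339844), (47.018653869628906, 140.0844268798828), 59.956451416015625))
stand top (743, array([ 0.47209703, -0.28177906,  0.0196408 ]), ((470.201171875, -280.5548095703125), (47.018653869628906, 134.989501953125), 59.956451416015625))
stop 61 [ 0.52692494 -0.31340107  0.02759724] ((504.29888916015625, -303.09503173828125), (45.59711456298828, 65.40360260009766), 65.70819091796875)
stop 59 [ 0.41647831 -0.24899751  0.02807703] ((419.3407287597656, -256.9341125488281), (38.43507385253906, 49.12126922607422), 25.109357833862305)
```

View pics/s12.png

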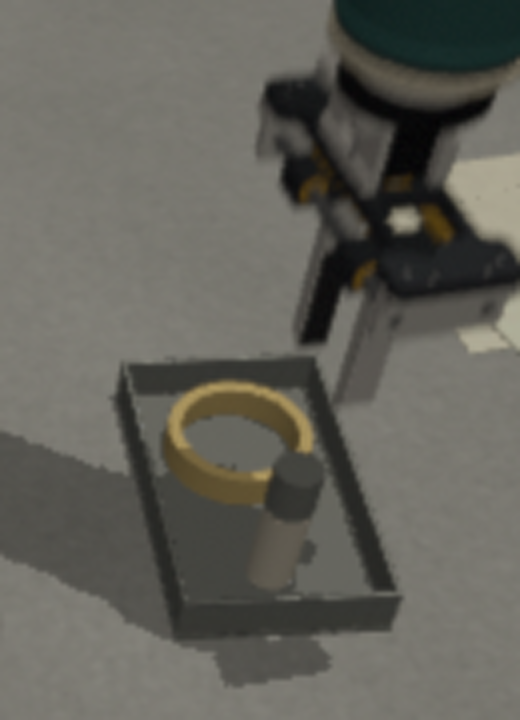

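View pics/t12.png

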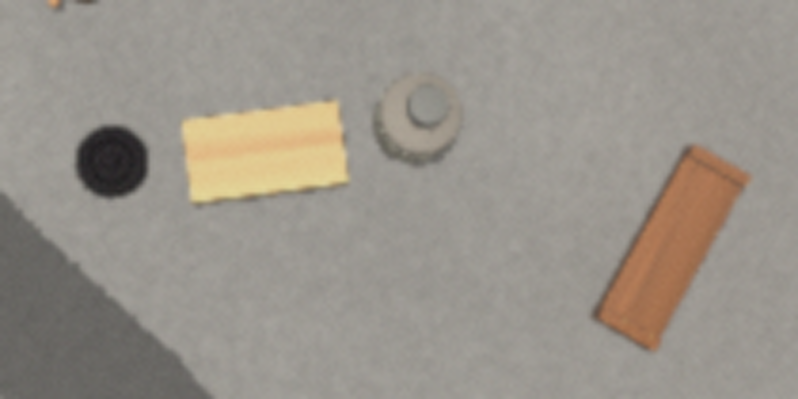

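Both items are in the tray, so the flip is next. The stand's axis is at about -30° and its azimuth is about -31°, so the stand is radial and tilts in the radial plane will suit the placing. I'll fit a kinematic model to the logged states to plan those tilts.

```bash
cat > kin.py <<'E'
import numpy as np
from scipy.spatial.transform import Rotation as Ro
from scipy.optimize import least_squares
Rv=lambda ax,a: Ro.from_rotvec(np.array(ax,float)*a).as_matrix()
def fk(q,p,s=(-1,1,-1,1,-1,1,-1)):
    h,L1,L2,L3,a,yo,e=p[:7]
    R=Rv([0,0,1],s[0]*q[0]+yo); x=np.array([0,0,h])
    R=R@Rv([0,1,0],s[1]*q[1]); R=R@Rv([0,0,1],s[2]*q[2]); x=x+R@[e,0,L1]
    R=R@Rv([0,1,0],s[3]*q[3]); R=R@Rv([0,0,1],s[4]*q[4]); x=x+R@[a,0,L2]
    R=R@Rv([0,1,0],s[5]*q[5]); R=R@Rv([0,0,1],s[6]*q[6]); x=x+R@[0,0,L3]
    return x,R@Rv([0,0,1],p[7])
E
cat > data.py <<'E'
import numpy as np
Q=np.array([[1.11549994,.41795126,-.01031946,1.61417545,.00469826,1.11073604,-.05299437],
[.52824428,.42124163,.03195681,1.86884111,-.01733508,.85421273,-1.49149612],
[.52834975,.44754536,.03095956,1.87969417,-.01844641,.81654263,-1.49468864],
[-.24608192,.54751157,-.53642693,1.87186784,.36791279,.82785821,-1.11987051],
[-.19727553,.43086355,-.59522521,1.80509453,.28291651,.99215158,-1.0538726],
[.39932332,.3351386,-.5051695,1.83893564,.19067101,1.01461623,-.18720449],
[.39572756,.3384768,-.51316666,1.84328628,.19261693,1.01139666,-.19376331],
[-.19228406,.61330182,-.54025212,1.73507701,.38768413,.90006356,-.89427814],
[-.14883311,.48898228,-.59579554,1.65756662,.30109347,1.09007096,-.82860144]])
P=np.array([[.25114,-.57189,.19864],[.45844,-.31970,.09793],[.45904,-.31954,.07946],[.45858,.32170,.05374],[.46114,.32499,.14430],[.54040,-.02177,.17264],[.53887,-.01557,.16980],[.52614,.31650,.06326],[.52502,.31594,.17011]])
Y=np.array([[.4021,-.9156,-.0012],[-.470,-.883,0],[-.473,-.881,0],[.989,-.147,-.005],[.989,-.147,-.001],[1,-.004,.001],[1,.003,-.002],[1,.002,.001],[1,.003,-.002]])
Z=np.array([[-.0006,.0011,-1],[-.002,.001,-1],[-.002,.001,-1],[-.005,-.003,-1],[-.001,0,-1],[.001,-.002,-1],[-.002,.001,-1],[.001,.001,-1],[-.002,-.001,-1]])
E
python3 - <<'E'
from kin import *; from data import *
import itertools
best=[]
for s3,s5,s7 in itertools.product([1,-1],repeat=3):
    s=(-1,1,s3,1,s5,1,s7)
    for y0 in (np.pi/2,-np.pi/2,0,np.pi):
        def f(p):
            r=[]
            for q,x,y,z in zip(Q,P,Y,Z):
                X,R=fk(q,p,s); r+=[*(X-x)*1,*(R[:,1]-y)*.3,*(R[:,2]-z)*.3]
            return np.array(r)
        o=least_squares(f,[.3,.5,.47,.3,0,0,0,y0]); best.append((o.cost,s,np.round(o.x,4),np.abs(f(o.x)).max()))
best.sort(key=lambda t:t[0])
for b in best[:3]: print(b)
E
```

```text
(np.float64(5.5512813053813884e-05), (-1, 1, -1, 1, -1, 1, -1), array([ 3.9360e-01,  4.9680e-01,  4.6500e-01,  4.4900e-01, -5.2000e-03,
       -5.2200e-02,  9.0000e-04,  1.5186e+00]), np.float64(0.003294283169381129))
(np.float64(5.551281305383459e-05), (-1, 1, -1, 1, -1, 1, -1), array([ 3.9360e-01,  4.9680e-01,  4.6500e-01,  4.4900e-01, -5.2000e-03,
       -5.2200e-02,  9.0000e-04,  1.5186e+00]), np.float64(0.003294285225326987))
(np.float64(5.5512813053896195e-05), (-1, 1, -1, 1, -1, 1, -1), array([ 3.9360e-01,  4.9680e-01,  4.6500e-01,  4.4900e-01, -5.2000e-03,
       -5.2200e-02,  9.0000e-04,  1.5186e+00]), np.float64(0.0032942780910439895))
```

Call:
{"method": "move_arm", "body": {"plan": [[-0.7,[0,-0.03,0],[0,-0.14,0]],[-0.7,[0,-0.03,0],[0,-0.14,0]],[-0.7,[0,-0.03,0],[0,-0.14,0]],[-0.7,[0,-0.03,0],[0,-0.14,0]],[-0.7,[0,0,0],[0,0,0]]]}}

```text
time_s: 13.6
tcp_pos: [0.525, 0.198, 0.1682]
tcp_rot: [[0.003, 0.86, 0.51], [1.0, 0.002, -0.009], [-0.009, 0.51, -0.86]]
ft_force: [-0.2, 0.0, 0.7]
opening: 0.843
```

Run:
```python
from h import *
s=robot.get_state(); np.set_printoptions(precision=5,suppress=True)
print(repr(s["joints"]),repr(s["tcp_pos"]),repr(s["tcp_rot"]),s["opening"])
p=s["tcp_pos"];Rt=s["tcp_rot"]
for n in ["wrist","scene"]:
    c,W=cloud(n)
    L=(W-p)@Rt
    m=(abs(L[...,0])<.012)&(abs(L[...,1])<.06)&(abs(L[...,1])>.025)&(L[...,2]<.06)&(L[...,2]>-.06)
    g=np.ptp(c["img"].astype(int),axis=-1)<14
    v=L[m&g]
    o=v[np.argsort(-v[:,2])][:10]; print(n,np.round(o*1000).tolist())
    save(c["img"],n+"13.png")
```

```text
array([-0.19429,  0.15183, -0.42881,  2.19456,  0.83281,  0.50312,
       -1.28651]) array([0.52505, 0.19798, 0.16821]) array([[ 0.00268,  0.86034,  0.50971],
       [ 0.99995,  0.0024 , -0.00929],
       [-0.00922,  0.50972, -0.86029]]) 0.8432174067395465
wrist [[4.0, -40.0, -6.0], [1.0, -40.0, -7.0], [2.0, -40.0, -7.0], [3.0, -40.0, -7.0], [9.0, 42.0, -7.0], [-2.0, 40.0, -7.0], [9.0, -43.0, -7.0], [8.0, -41.0, -7.0], [8.0, -40.0, -7.0], [-4.0, -40.0, -8.0]]
scene [[-6.0, 43.0, -7.0], [-6.0, -42.0, -7.0], [-4.0, -40.0, -8.0], [7.0, 44.0, -8.0], [5.0, 44.0, -8.0], [5.0, -44.0, -8.0], [8.0, -40.0, -8.0], [-3.0, -36.0, -8.0], [10.0, -38.0, -9.0], [6.0, -41.0, -9.0]]
```

View pics/scene13.png

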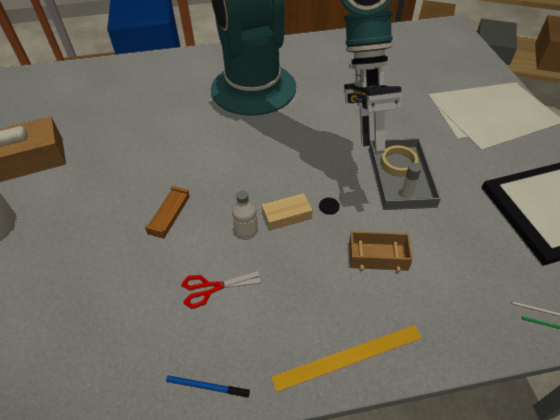

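```bash
cat >> data.py <<'E'
Q=np.vstack([Q,[-0.19429,0.15183,-0.42881,2.19456,0.83281,0.50312,-1.28651]]);P=np.vstack([P,[.52505,.19798,.16821]])
Y=np.vstack([Y,[.86034,.0024,.50972]]);Z=np.vstack([Z,[.50971,-.00929,-.86029]])
E
python3 - <<'E'
from kin import *; from data import *
def f(p):
    r=[]
    for q,x,y,z in zip(Q,P,Y,Z):
        X,R=fk(q,p); r+=[*(X-x)*1,*(R[:,1]-y)*.3,*(R[:,2]-z)*.3]
    return np.array(r)
o=least_squares(f,[.3,.5,.47,.3,0,0,0,1.5]); print(np.round(o.x,4),np.abs(f(o.x)).max()); np.save("kp.npy",o.x)
p=o.x
lo=np.array([-2.81,-.39,-1.27,.06,-1.19,.19,-2.82]);hi=np.array([2.81,2.02,1.25,2.57,4.33,2,2.82])
h,L1,L2,L3=p[:4]
# planar feasibility: pitch phi outward, tip at (r,z); TCP real tip offset -.006
for phi in range(-60,91,10):
    a=np.radians(phi); row=[]
    for (r,z) in [(.45,.05),(.5,.05),(.55,.05),(.6,.05),(.65,.05),(.7,.05),(.55,.1),(.65,.1)]:
        # TCP pos
        wr=r-L3*np.sin(a); wz=z+L3*np.cos(a)-h; d=np.hypot(wr,wz)
        ca=(d*d-L1**2-L2**2)/(2*L1*L2)
        if abs(ca)>1: row.append("  -  "); continue
        q4=np.arccos(ca); q2=np.arctan2(wr,wz)-np.arctan2(L2*np.sin(q4),L1+L2*np.cos(q4)); q6=np.pi-a-q2-q4
        ok=lo[1]<q2<hi[1] and lo[3]<q4<hi[3] and lo[5]<q6<hi[5]
        row.append(f"{q2:.2f},{q4:.2f},{q6:.2f}{'*' if ok else ' '}")
    print(phi,row)
E
```

```text
[ 2.9260e-01  4.9890e-01  4.6540e-01  3.4570e-01 -1.0000e-03 -5.1100e-02
  2.0000e-03  1.5204e+00] 0.007808325296495895
-60 ['1.02,1.35,1.82*', '1.09,1.18,1.92*', '1.18,0.97,2.03 ', '1.30,0.72,2.17 ', '1.49,0.32,2.38 ', '  -  ', '1.12,0.99,2.08 ', '1.42,0.35,2.42 ']
-50 ['0.89,1.47,1.65*', '0.97,1.31,1.74*', '1.05,1.13,1.83*', '1.15,0.92,1.94*', '1.28,0.64,2.09 ', '  -  ', '0.99,1.13,1.89*', '1.23,0.64,2.14 ']
-40 ['0.77,1.60,1.47*', '0.85,1.45,1.54*', '0.93,1.28,1.63*', '1.02,1.10,1.73*', '1.12,0.88,1.84*', '1.26,0.59,1.99*', '0.87,1.27,1.70*', '1.07,0.87,1.90*']
-30 ['0.65,1.73,1.28*', '0.73,1.59,1.35*', '0.80,1.44,1.42*', '0.89,1.28,1.50*', '0.98,1.09,1.60*', '1.09,0.87,1.71*', '0.74,1.42,1.50*', '0.93,1.07,1.67*']
-20 ['0.54,1.87,1.08*', '0.61,1.74,1.14*', '0.69,1.60,1.21*', '0.76,1.45,1.28*', '0.85,1.28,1.36*', '0.94,1.10,1.45*', '0.62,1.57,1.29*', '0.80,1.26,1.44*']
-10 ['0.43,2.01,0.88*', '0.50,1.88,0.93*', '0.58,1.75,0.99*', '0.65,1.61,1.05*', '0.73,1.47,1.12*', '0.82,1.31,1.19*', '0.51,1.73,1.08*', '0.68,1.44,1.20*']
0 ['0.34,2.15,0.66*', '0.41,2.03,0.70*', '0.48,1.91,0.75*'
[... 851 characters left out ...]
2 ', '0.31,2.54,-0.58 ', '0.41,2.32,-0.46 ']
60 ['0.80,2.80,-1.51 ', '0.71,2.70,-1.32 ', '0.67,2.60,-1.17 ', '0.66,2.49,-1.05 ', '0.66,2.39,-0.95 ', '0.68,2.27,-0.86 ', '0.47,2.62,-0.99 ', '0.52,2.40,-0.82 ']
70 ['1.15,2.78,-2.01 ', '0.99,2.70,-1.77 ', '0.90,2.61,-1.58 ', '0.85,2.51,-1.44 ', '0.82,2.41,-1.31 ', '0.82,2.30,-1.20 ', '0.70,2.65,-1.43 ', '0.67,2.44,-1.19 ']
80 ['1.40,2.70,-2.36 ', '1.24,2.64,-2.13 ', '1.12,2.56,-1.94 ', '1.05,2.47,-1.78 ', '1.00,2.38,-1.64 ', '0.98,2.28,-1.51 ', '0.95,2.63,-1.83 ', '0.85,2.43,-1.54 ']
90 ['1.56,2.59,-2.58 ', '1.42,2.54,-2.39 ', '1.30,2.47,-2.21 ', '1.22,2.40,-2.05 ', '1.17,2.31,-1.91 ', '1.13,2.22,-1.78 ', '1.16,2.55,-2.15 ', '1.03,2.38,-1.84 ']
```

```bash
cat >> kin.py <<'E'
lo=np.array([-2.81,-.39,-1.27,.06,-1.19,.19,-2.82]);hi=np.array([2.81,2.02,1.25,2.57,4.33,2,2.82])
def ik(x,R,q0,p,m=.04):
    def f(q):
        X,Rr=fk(q,p); return np.r_[(X-x)*10,Ro.from_matrix(R.T@Rr).as_rotvec()*3,.02*(q-q0)]
    o=least_squares(f,np.clip(q0,lo+m,hi-m),bounds=(lo+m-1e-6,hi-m+1e-6))
    X,Rr=fk(o.x,p)
    return o.x,np.linalg.norm(X-x),np.degrees(np.linalg.norm(Ro.from_matrix(R.T@Rr).as_rotvec()))
def toolR(yaw,axis,t):
    # tool down with jaw (y) at angle yaw, then turned by t about world axis
    y=np.array([np.cos(yaw),np.sin(yaw),0]);z=np.array([0,0,-1.]);R=np.c_[np.cross(y,z),y,z]
    return Rv(axis,t)@R
E
python3 - <<'E'
from kin import *
p=np.load("kp.npy"); np.set_printoptions(precision=2,suppress=True)
qs=np.array([.3958,.338,-.513,1.843,.193,1.011,-.194])
for loc,name in [((.5346,.003),"chassis"),((.45,.0),"near"),((.5,-.1),"b")]:
  az=np.arctan2(loc[1],loc[0])
  for yaw,ax in [(np.radians(8.1),None)]:
    w=np.array([np.cos(yaw),np.sin(yaw),0])
    for sgn in (1,-1):
      q=qs.copy(); out=[]
      for t in range(0,71,5):
        q,e,a=ik(np.array([*loc,.06]),toolR(yaw,w,sgn*np.radians(t)),q,p)
        if e>.002 or a>1: out.append(f"fail@{t} {q}"); break
        if t%15==0: out.append((t,q))
      print(name,sgn,*out,sep="\n  ")
E
```

```text
chassis
  1
  (0, array([ 0.33,  0.48, -0.49,  1.94,  0.31,  0.79, -0.18]))
  (15, array([ 0.6 ,  0.57, -0.63,  1.9 ,  0.09,  0.83,  0.11]))
  (30, array([ 0.78,  0.71, -0.73,  1.84, -0.05,  0.92,  0.32]))
  (45, array([ 0.9 ,  0.88, -0.79,  1.76, -0.14,  1.04,  0.46]))
  (60, array([ 0.97,  1.07, -0.82,  1.67, -0.21,  1.18,  0.55]))
chassis
  -1
  (0, array([ 0.33,  0.48, -0.49,  1.94,  0.31,  0.79, -0.18]))
  (15, array([ 0.06,  0.47, -0.35,  1.96,  0.58,  0.84, -0.53]))
  (30, array([-0.17,  0.54, -0.26,  1.95,  0.81,  0.98, -0.83]))
  (45, array([-0.36,  0.65, -0.19,  1.92,  0.95,  1.16, -1.05]))
  (60, array([-0.51,  0.79, -0.12,  1.86,  1.03,  1.35, -1.19]))
near
  1
  (0, array([ 0.4 ,  0.35, -0.52,  2.15,  0.27,  0.7 , -0.16]))
  (15, array([ 0.68,  0.44, -0.65,  2.1 ,  0.01,  0.75,  0.2 ]))
  (30, array([ 0.89,  0.59, -0.74,  2.04, -0.13,  0.86,  0.43]))
  (45, array([ 1.  ,  0.78, -0.77,  1.96, -0.2 ,  0.99,  0.58]))
  (60, array([ 1.07,  0.98, -0.78,  1.86, -0.25,  1.13,  0.67]))
near
  -1
  (0, array([ 0.4 ,  0.35, -0.52,  2.15,  0.27,  0.7 , -0.16]))
  (15, array([ 0.1 ,
[... 200 characters left out ...]
4, -0.21,  2.04,  1.03,  1.35, -1.34]))
b
  1
  (0, array([ 0.54,  0.44, -0.48,  2.  ,  0.29,  0.76,  0.03]))
  (15, array([ 0.77,  0.55, -0.6 ,  1.92,  0.08,  0.86,  0.32]))
  (30, array([ 0.92,  0.7 , -0.67,  1.82, -0.05,  1.01,  0.49]))
  (45, array([ 1.01,  0.87, -0.7 ,  1.71, -0.13,  1.18,  0.6 ]))
  (60, array([ 1.05,  1.04, -0.72,  1.6 , -0.2 ,  1.35,  0.67]))
b
  -1
  (0, array([ 0.54,  0.44, -0.48,  2.  ,  0.29,  0.76,  0.03]))
  (15, array([ 0.26,  0.41, -0.34,  2.06,  0.6 ,  0.74, -0.37]))
  (30, array([-0.  ,  0.45, -0.23,  2.09,  0.9 ,  0.85, -0.77]))
  (45, array([-0.21,  0.57, -0.17,  2.09,  1.09,  1.03, -1.06]))
  (60, array([-0.37,  0.72, -0.1 ,  2.05,  1.18,  1.23, -1.26]))
```

The model converges, and sideways tilts of ±60° about the jaw axis at the chassis are well inside the joint ranges. The plan is:

1. Grip at −45°, turn +90° so the chassis stands on its end, and release.
2. Regrip at −45° and turn +90° again, so it lies upside down.
3. Regrip vertically and set it on the stand.

Call:
{"method": "move_arm", "body": {"plan": [[-0.7,[0,-0.03,0],[0,0.14,0]],[-0.7,[0,-0.03,0],[0,0.14,0]],[-0.7,[0,-0.03,0],[0,0.14,0]],[-0.7,[0,-0.03,0],[0,0.14,0]],[-0.7,[0,-0.017,0],[0,0,0.141]]]}}

```text
time_s: 14.2
tcp_pos: [0.5329, 0.0857, 0.1686]
tcp_rot: [[-0.132, 0.986, 0.105], [0.991, 0.134, -0.011], [-0.025, 0.103, -0.994]]
ft_force: [0.4, -1.1, -0.8]
opening: 0.852
```

Call:
{"method": "move_arm", "body": {"plan": [[-0.7,[0,0,0],[-0.1296,-0.0184,0]],[-0.7,[0,0,-0.01],[-0.1296,-0.0184,0]],[-0.7,[0,0,-0.01],[-0.1296,-0.0184,0]],[-0.7,[0,0,-0.01],[-0.1296,-0.0184,0]],[-0.7,[0,0,-0.01],[-0.1296,-0.0184,0]]]}}

```text
time_s: 14.7
tcp_pos: [0.5307, 0.0884, 0.1279]
tcp_rot: [[-0.102, 0.975, 0.196], [0.766, 0.202, -0.611], [-0.635, 0.088, -0.767]]
ft_force: [0.9, -0.5, 0.4]
opening: 0.848
```

Call:
{"method": "move_arm", "body": {"plan": [[-0.7,[0,0,-0.01],[-0.1296,-0.0184,0]],[-0.7,[0,0,0],[0,0,0]],[-0.7,[0,0,0],[0,0,0]]]}}

```text
time_s: 15.0
tcp_pos: [0.5297, 0.0878, 0.1166]
tcp_rot: [[-0.093, 0.974, 0.206], [0.681, 0.213, -0.701], [-0.727, 0.075, -0.683]]
ft_force: [0.0, -0.6, -0.2]
opening: 0.85
```

```bash
cat > dlt.py <<'E'
from h import *
from kin import toolR,Ro
np.set_printoptions(precision=4,suppress=True)
def delta(x,yaw,axis_yaw,t):
    s=robot.get_state(); R=toolR(np.radians(yaw),[np.cos(np.radians(axis_yaw)),np.sin(np.radians(axis_yaw)),0],np.radians(t))
    d=np.array(x)-s["tcp_pos"]; r=Ro.from_matrix(R@s["tcp_rot"].T).as_rotvec()
    print("pos",s["tcp_pos"],"op",round(s["opening"],3),"q",s["joints"],"t",s["time_s"]); print("shift",d,"turn",r)
E
python3 - <<'E'
from dlt import *
delta([.5263,.0609,.0785],8.1,8.1,-45)
c=robot.read_camera("scene");save(c["img"],"s14.png",(200,50,440,240),3)
E
```

```text
pos [0.5297 0.0878 0.1166] op 0.85 q [-0.4134  0.5846 -0.3281  1.8906  0.9379  1.326  -1.093 ] t 15.0
shift [-0.0034 -0.0269 -0.0381] turn [ 0.0173  0.0794 -0.0724]
```

View pics/s14.png

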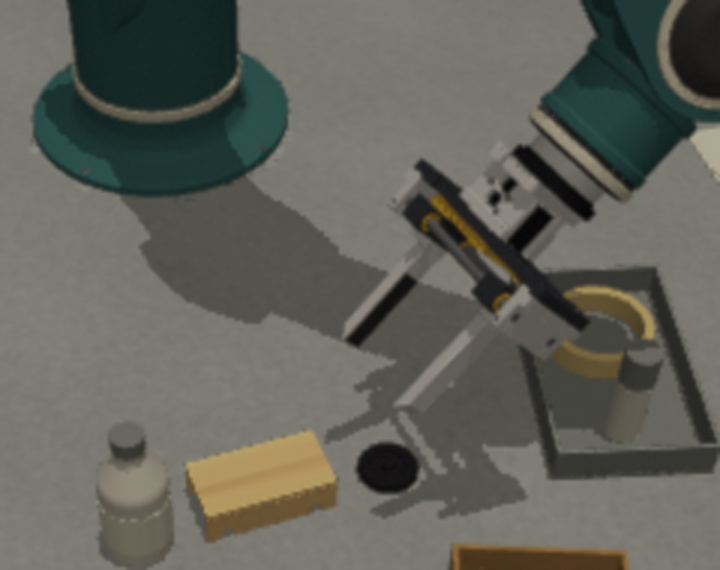

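Call:
{"method": "move_arm", "body": {"plan": [[-0.7,[-0.002,-0.013,-0.019],[0.009,0.04,-0.036]],[-0.7,[-0.0015,-0.013,-0.019],[0.009,0.04,-0.036]],[-0.7,[0,0,0],[0,0,0]]]}}

```text
time_s: 15.35
tcp_pos: [0.527, 0.0574, 0.0799]
tcp_rot: [[-0.093, 0.991, 0.096], [0.701, 0.134, -0.701], [-0.708, 0.002, -0.707]]
ft_force: [-0.1, 0.3, -0.1]
opening: 0.849
```

Run:
```python
from dlt import *
delta([.5263,.0609,.0785],8.1,8.1,-45)
delta([.5363,-.0091,.0085],8.1,8.1,-45)
s=robot.get_state();p=s["tcp_pos"];Rt=s["tcp_rot"]
c,W=cloud("wrist"); save(c["img"],"w15.png")
m=W[(W[...,2]>.030)&(W[...,2]<.038)&(abs(W[...,0]-.535)<.045)&(abs(W[...,1])<.07)]
print(cv2.minAreaRect((m[:,:2]*1000).astype(np.float32)))
L=(m-p)@Rt; print("chassis deck in tool y:",np.percentile(L[:,1],[1,50,99]))
```

```text
pos [0.527  0.0574 0.0799] op 0.849 q [-0.3517  0.6463 -0.31    1.8659  0.8941  1.3008 -1.0559] t 15.35
shift [-0.0007  0.0035 -0.0014] turn [0.0003 0.0024 0.007 ]
pos [0.527  0.0574 0.0799] op 0.849 q [-0.3517  0.6463 -0.31    1.8659  0.8941  1.3008 -1.0559] t 15.35
shift [ 0.0093 -0.0665 -0.0714] turn [0.0003 0.0024 0.007 ]
((533.4166259765625, 2.4856796264648438), (57.892086029052734, 111.15803527832031), 8.153480529785156)
chassis deck in tool y: [-0.0294 -0.0008  0.027 ]
```

View pics/w15.png

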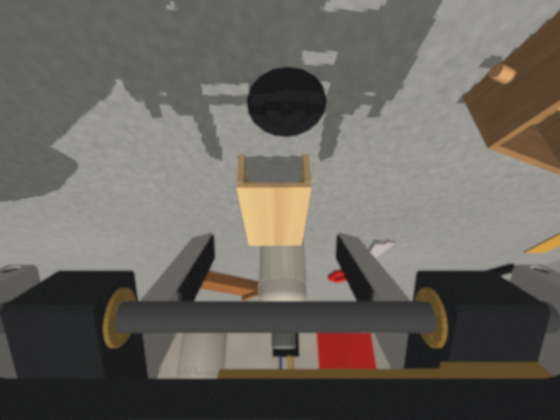

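Call:
{"method": "move_arm", "body": {"plan": [[-0.7,[0.003,-0.023,-0.024],[0,0.001,0.003]],[-0.7,[0.003,-0.023,-0.024],[0,0.001,0.003]],[-0.7,[0.003,-0.021,-0.0195],[0,0,0]],[-0.7,[0,0,0],[0,0,0]],[-0.7,[0,0,0],[0,0,0]]]}}

```text
time_s: 15.9
tcp_pos: [0.5359, -0.0059, 0.0135]
tcp_rot: [[-0.102, 0.989, 0.106], [0.699, 0.147, -0.7], [-0.708, 0.003, -0.707]]
ft_force: [0.7, 0.8, 0.6]
opening: 0.851
```

Run:
```python
from dlt import *
delta([.5363,-.0091,.0085],8.1,8.1,-45)
c=robot.read_camera("scene");save(c["img"],"s16.png",(200,100,400,260),4)
```

```text
pos [ 0.5359 -0.0059  0.0135] op 0.851 q [-0.292   0.7293 -0.2488  1.9297  1.0158  1.1521 -1.1149] t 15.9
shift [ 0.0004 -0.0032 -0.005 ] turn [ 0.0003  0.003  -0.0059]
```

View pics/s16.png

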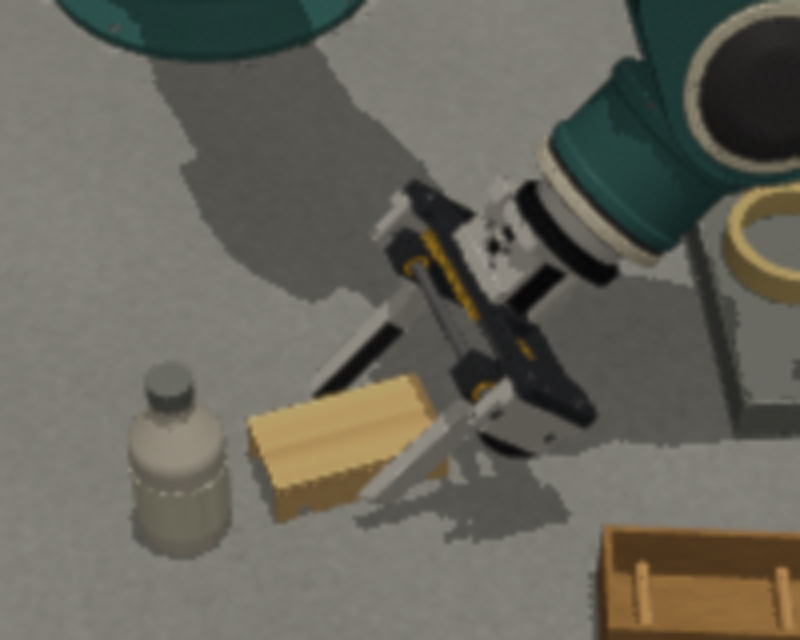

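Call:
{"method": "move_arm", "body": {"plan": [[-0.7,[0,-0.003,-0.003],[0,0.003,-0.005]],[1,[0,0,0],[0,0,0]],[1,[0,0,0],[0,0,0]],[1,[0,0,0],[0,0,0]],[1,[0,0,0],[0,0,0]]], "grip_force": 35}}

```text
time_s: 16.45
tcp_pos: [0.5355, -0.0091, 0.0095]
tcp_rot: [[-0.102, 0.99, 0.1], [0.699, 0.142, -0.701], [-0.708, -0.002, -0.706]]
ft_force: [-0.6, 1.5, 1.6]
opening: 0.615
```

Run:
```python
from dlt import *
delta([.5363,-.0091,.0085],8.1,8.1,-45); print(robot.get_state()["ft_force"])
```

```text
pos [ 0.5355 -0.0091  0.0095] op 0.615 q [-0.289   0.7371 -0.2452  1.9283  1.0169  1.1491 -1.1154] t 16.45
shift [ 0.0008 -0.     -0.001 ] turn [ 0.0016 -0.0013 -0.0016]
[-0.6076  1.5069  1.644 ]
```

The chassis is gripped at an opening of 0.615, about 58 mm. I'll lift it, move it towards the robot and turn it.

Call:
{"method": "move_arm", "body": {"plan": [[1,[0,0,0.03],[0,0,0]],[1,[0,0,0.045],[0,0,0]],[1,[0,0,0.045],[0,0,0]],[1,[-0.026,0.01,0],[0.1,0.0142,0]],[1,[-0.026,0.01,0],[0.1296,0.0184,0]]]}}

```text
time_s: 16.95
tcp_pos: [0.483, 0.0125, 0.1297]
tcp_rot: [[-0.123, 0.989, 0.076], [0.843, 0.145, -0.518], [-0.523, 0.0, -0.852]]
ft_force: [0.2, -0.5, -1.6]
opening: 0.613
```

Call:
{"method": "move_arm", "body": {"plan": [[1,[-0.026,0.01,0],[0.1296,0.0184,0]],[1,[-0.026,0.01,0],[0.1296,0.0184,0]],[1,[0,0,0],[0.1296,0.0184,0]],[1,[0,0,0],[0.1296,0.0184,0]],[1,[0,0,0],[0.1296,0.0184,0]]]}}

```text
time_s: 17.45
tcp_pos: [0.4321, 0.0307, 0.1304]
tcp_rot: [[-0.143, 0.99, -0.011], [0.985, 0.143, 0.1], [0.101, 0.004, -0.995]]
ft_force: [0.5, 0.7, -1.6]
opening: 0.615
```

Run:
```python
from dlt import *
delta([.43,.04,.13],8.1,8.1,45); print(robot.get_state()["ft_force"])
c=robot.read_camera("scene");save(c["img"],"s17.png",(180,20,400,240),3)
```

```text
pos [0.4321 0.0307 0.1304] op 0.615 q [ 0.3362  0.1957 -0.4376  2.1207 -0.0248  0.8445  0.0663] t 17.45
shift [-0.0021  0.0093 -0.0004] turn [ 0.6769  0.1009 -0.001 ]
[ 0.455   0.6799 -1.5542]
```

View pics/s17.png

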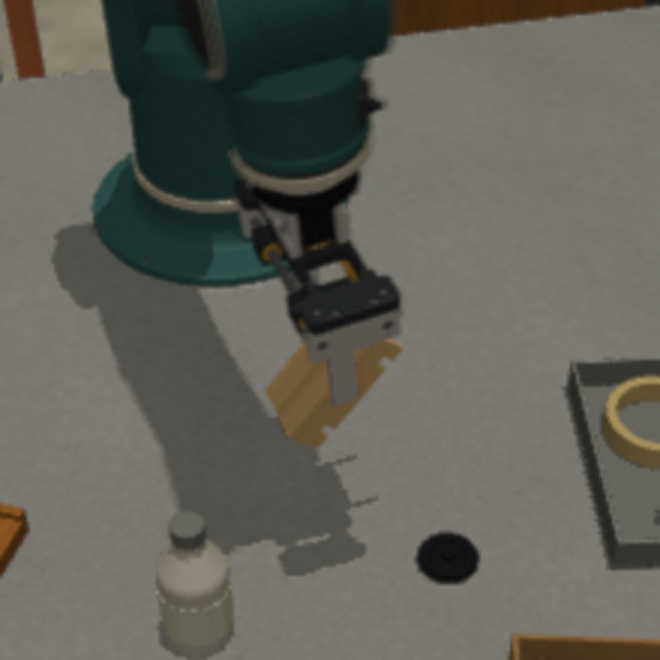

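Call:
{"method": "move_arm", "body": {"plan": [[1,[0,0.002,0],[0.1354,0.0202,0]],[1,[0,0.002,0],[0.1354,0.0202,0]],[1,[0,0.002,-0.01],[0.1354,0.0202,0]],[1,[0,0.002,-0.01],[0.1354,0.0202,0]],[1,[0,0.001,-0.01],[0.1354,0.0202,0]]]}}

```text
time_s: 18.0
tcp_pos: [0.4318, 0.0392, 0.0995]
tcp_rot: [[-0.1, 0.99, -0.102], [0.7, 0.143, 0.7], [0.707, -0.001, -0.707]]
ft_force: [-0.0, 0.6, -1.7]
opening: 0.614
```

Call:
{"method": "move_arm", "body": {"plan": [[1,[0,0,-0.02],[0,0,0]],[1,[0,0,-0.02],[0,0,0]],[1,[0,0,0],[0,0,0]],[1,[0,0,0],[0,0,0]]]}}

```text
time_s: 18.4
tcp_pos: [0.4312, 0.0399, 0.0598]
tcp_rot: [[-0.1, 0.989, -0.105], [0.703, 0.145, 0.697], [0.705, -0.004, -0.71]]
ft_force: [-0.9, 0.4, -0.4]
opening: 0.618
```

Run:
```python
from dlt import *
delta([.43,.04,.043],8.1,8.1,45); print(robot.get_state()["ft_force"])
c,W=cloud("scene");save(c["img"],"s18.png",(200,60,360,220),4)
```

```text
pos [0.4312 0.0399 0.0598] op 0.618 q [ 0.7208  0.6266 -0.4669  2.0347 -0.5269  0.9699  0.8262] t 18.4
shift [-0.0012  0.0001 -0.0168] turn [ 0.0041 -0.0033 -0.0039]
[-0.9243  0.3845 -0.4051]
```

View pics/s18.png

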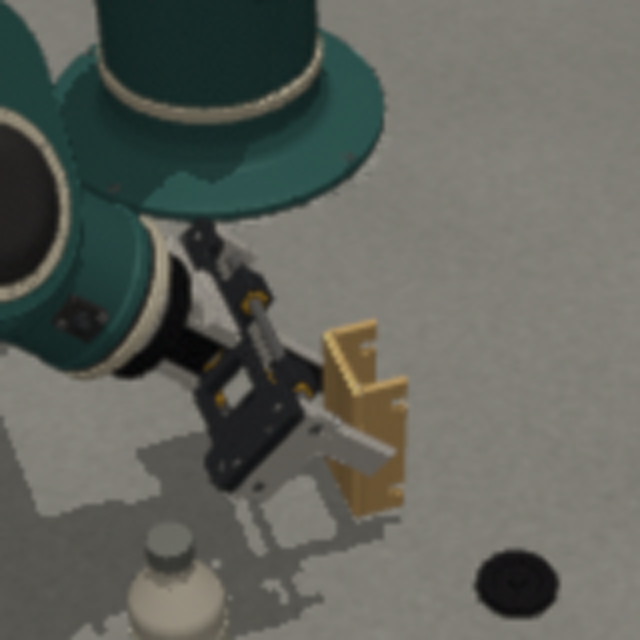

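Run:
```python
from dlt import *
for n in ["scene","top"]:
    c,W=cloud(n)
    hsv=cv2.cvtColor(c["img"],cv2.COLOR_RGB2HSV)
    m=(hsv[...,1]>70)&(hsv[...,0]>8)&(hsv[...,0]<30)&(abs(W[...,0]-.43)<.07)&(abs(W[...,1]-.03)<.05)&(W[...,2]>.01)
    z=W[m][:,2]; print(n,m.sum(),np.percentile(z,[2,50,90,97,100]))
    t=W[m][z>np.percentile(z,97)-.008]; print(t.mean(0),t.min(0),t.max(0))
```

```text
scene 641 [0.0213 0.0989 0.1262 0.1283 0.1711]
[0.4407 0.0251 0.1295] [ 0.4013 -0.0185  0.1204] [0.4947 0.0539 0.1711]
top 130 [0.0559 0.1253 0.1288 0.136  0.169 ]
[0.4465 0.0196 0.1378] [ 0.4053 -0.0182  0.1283] [0.4946 0.0501 0.169 ]
```

Call:
{"method": "move_arm", "body": {"plan": [[1,[0,0,-0.008],[0,0,0]],[1,[0,0,-0.004],[0.004,-0.003,-0.004]],[1,[0,0,0],[0,0,0]]]}}

```text
time_s: 18.85
tcp_pos: [0.431, 0.0396, 0.0469]
tcp_rot: [[-0.099, 0.99, -0.099], [0.7, 0.14, 0.7], [0.707, -0.0, -0.707]]
ft_force: [0.7, 0.4, -1.6]
opening: 0.617
```

Run:
```python
from dlt import *
delta([.43,.04,.043],8.1,8.1,45); print(robot.get_state()["ft_force"])
```

```text
pos [0.431  0.0396 0.0469] op 0.617 q [ 0.7238  0.6532 -0.4649  2.0385 -0.5297  0.9444  0.8444] t 18.85
shift [-0.001   0.0004 -0.0039] turn [-0.0001 -0.0002  0.0011]
[ 0.716   0.372  -1.6337]
```

Call:
{"method": "move_arm", "body": {"plan": [[1,[0,0,-0.002],[0,0,0]],[1,[0,0,-0.001],[0,0,0]],[1,[0,0,0],[0,0,0]]]}}

```text
time_s: 19.15
tcp_pos: [0.4313, 0.0396, 0.0443]
tcp_rot: [[-0.099, 0.99, -0.099], [0.7, 0.14, 0.7], [0.707, 0.0, -0.707]]
ft_force: [1.2, 0.7, -0.8]
opening: 0.614
```

Call:
{"method": "move_arm", "body": {"plan": [[1,[0,0,-0.001],[0,0,0]],[1,[0,0,0],[0,0,0]]]}}

```text
time_s: 19.35
tcp_pos: [0.4314, 0.0397, 0.0441]
tcp_rot: [[-0.1, 0.99, -0.099], [0.7, 0.141, 0.701], [0.708, 0.0, -0.707]]
ft_force: [-2.7, -4.6, 14.8]
opening: 0.612
```

Call:
{"method": "move_arm", "body": {"plan": [[-0.7,[0,0,0],[0,0,0]],[-0.7,[0,0,0],[0,0,0]],[-0.7,[0,0,0],[0,0,0]],[-0.7,[0,0,0],[0,0,0]]]}}

```text
time_s: 19.75
tcp_pos: [0.4313, 0.0396, 0.0433]
tcp_rot: [[-0.099, 0.99, -0.099], [0.7, 0.14, 0.7], [0.707, 0.0, -0.707]]
ft_force: [0.1, -0.2, 0.4]
opening: 0.848
```

Run:
```python
from dlt import *
s=robot.get_state();print(s["tcp_pos"],s["opening"],s["ft_force"])
c,W=cloud("scene");save(c["img"],"s19.png",(200,60,360,220),4)
```

```text
[0.4313 0.0396 0.0433] 0.8484665947574774 [ 0.0952 -0.1808  0.4278]
```

View pics/s19.png

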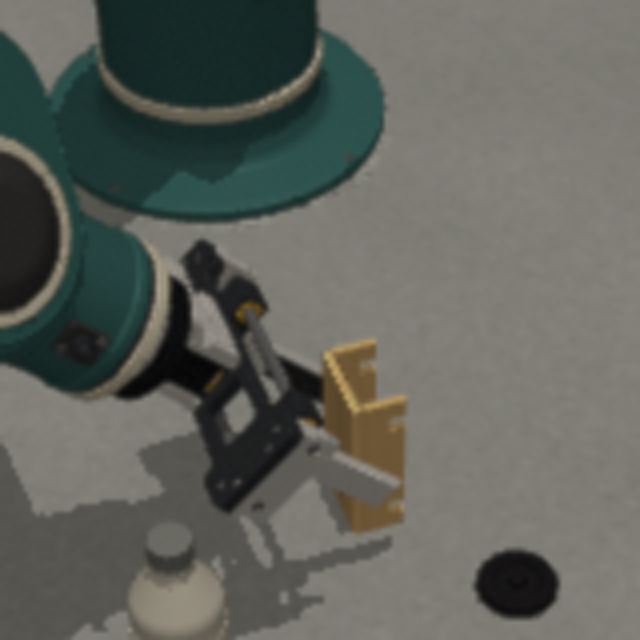

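Call:
{"method": "move_arm", "body": {"plan": [[-0.7,[0.002,-0.014,0.014],[0,0,0]],[-0.7,[0.004,-0.028,0.028],[0,0,0]],[-0.7,[0.004,-0.028,0.028],[0,0,0]],[-0.7,[0.002,-0.014,0.04],[0,0,0]],[-0.7,[0,0,0.045],[-0.1296,-0.0184,0]]]}}

```text
time_s: 20.3
tcp_pos: [0.4433, -0.0483, 0.1942]
tcp_rot: [[-0.103, 0.991, -0.085], [0.779, 0.134, 0.612], [0.618, -0.004, -0.786]]
ft_force: [0.7, -0.2, 0.5]
opening: 0.847
```

Call:
{"method": "move_arm", "body": {"plan": [[-0.7,[0,0.01,0.02],[-0.1296,-0.0184,0]],[-0.7,[0,0.02,0],[-0.1296,-0.0184,0]],[-0.7,[0,0.03,0],[-0.1296,-0.0184,0]],[-0.7,[-0.005,0.03,0],[-0.1296,-0.0184,0]],[-0.7,[-0.005,0.03,0],[-0.1296,-0.0184,0]]]}}

```text
time_s: 20.8
tcp_pos: [0.4338, 0.0731, 0.2156]
tcp_rot: [[-0.141, 0.99, -0.001], [0.99, 0.141, 0.021], [0.021, 0.002, -1.0]]
ft_force: [0.8, -0.2, -0.0]
opening: 0.848
```

Call:
{"method": "move_arm", "body": {"plan": [[-0.7,[-0.005,0.02,0],[-0.1296,-0.0184,0]],[-0.7,[0,0.02,0],[-0.1296,-0.0184,0]],[-0.7,[0,0,0],[-0.1296,-0.0184,0]],[-0.7,[0,0,0],[-0.1296,-0.0184,0]],[-0.7,[0,0,0],[-0.1296,-0.0184,0]]]}}

```text
time_s: 21.3
tcp_pos: [0.4292, 0.1093, 0.2149]
tcp_rot: [[-0.114, 0.99, 0.078], [0.809, 0.138, -0.572], [-0.577, -0.002, -0.817]]
ft_force: [1.0, -1.1, -0.1]
opening: 0.85
```

Run:
```python
from dlt import *
delta([.42,.12,.15],8.1,8.1,-45)
for n in ["scene","wrist"]:
    c,W=cloud(n); save(c["img"],n+"20.png")
    m=W[(W[...,2]>.100)&(W[...,2]<.118)&(abs(W[...,0]-.432)<.045)&(abs(W[...,1]-.032)<.04)]
    if len(m)>8: print(n,len(m),m.mean(0),cv2.minAreaRect((m[:,:2]*1000).astype(np.float32)))
```

```text
pos [0.4292 0.1093 0.2149] op 0.85 q [-0.1339  0.3239 -0.6762  1.9395  0.6672  1.4386 -0.9469] t 21.3
shift [-0.0092  0.0107 -0.0649] turn [-0.1683 -0.026   0.0028]
scene 168 [0.4348 0.0297 0.1075] ((431.5865173339844, 33.266117095947266), (61.77164077758789, 34.86661911010742), 8.279603958129883)
wrist 703 [0.4323 0.0265 0.1079] ((431.962890625, 31.962902069091797), (57.937137603759766, 35.37994384765625), 7.828403472900391)
```

View pics/scene20.png

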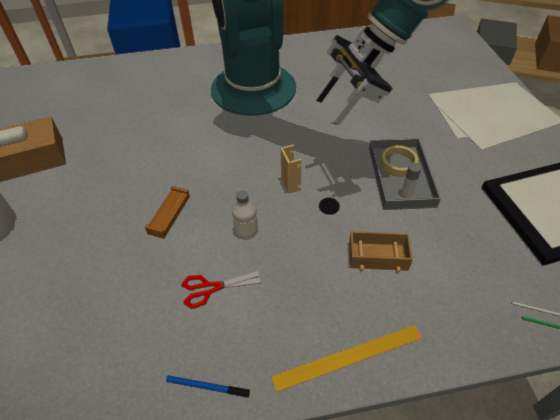

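View pics/wrist20.png

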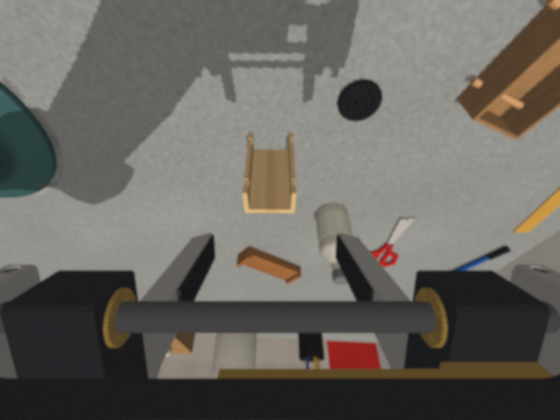

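Run:
```python
from dlt import *
delta([.4213,.1071,.1306],8.1,8.1,-45)
```

```text
pos [0.4276 0.1112 0.2125] op 0.849 q [-0.137   0.328  -0.6773  1.9404  0.6653  1.4378 -0.945 ] t 21.4
shift [-0.0063 -0.0041 -0.0819] turn [-0.1688 -0.0332 -0.0018]
```

Call:
{"method": "move_arm", "body": {"plan": [[-0.7,[-0.004,-0.001,-0.042],[-0.1,-0.014,0.001]],[-0.7,[-0.004,-0.001,-0.042],[-0.068,-0.012,0.002]],[-0.7,[0,0,0],[0,0,0]],[-0.7,[0,0,0],[0,0,0]]]}}

```text
time_s: 21.8
tcp_pos: [0.4206, 0.1067, 0.1305]
tcp_rot: [[-0.103, 0.99, 0.094], [0.705, 0.139, -0.695], [-0.702, -0.005, -0.713]]
ft_force: [0.7, -0.7, 0.7]
opening: 0.853
```

Run:
```python
from dlt import *
delta([.4213,.1071,.1306],8.1,8.1,-45)
delta([.4333,.0231,.0458],8.1,8.1,-45)
```

```text
pos [0.4206 0.1067 0.1305] op 0.853 q [-0.2792  0.5392 -0.6217  1.987   0.8198  1.4647 -1.2045] t 21.8
shift [0.0007 0.0004 0.0001] turn [-0.007  -0.0063  0.0016]
pos [0.4206 0.1067 0.1305] op 0.853 q [-0.2792  0.5392 -0.6217  1.987   0.8198  1.4647 -1.2045] t 21.8
shift [ 0.0127 -0.0836 -0.0847] turn [-0.007  -0.0063  0.0016]
```

Call:
{"method": "move_arm", "body": {"plan": [[-0.7,[0.004,-0.028,-0.028],[-0.007,-0.006,0.002]],[-0.7,[0.004,-0.028,-0.028],[0,0,0]],[-0.7,[0.0047,-0.0276,-0.0287],[0,0,0]],[-0.7,[0,0,0],[0,0,0]],[-0.7,[0,0,0],[0,0,0]]]}}

```text
time_s: 22.3
tcp_pos: [0.4348, 0.0228, 0.0479]
tcp_rot: [[-0.094, 0.99, 0.102], [0.701, 0.139, -0.7], [-0.707, 0.006, -0.707]]
ft_force: [-0.1, 0.3, 0.9]
opening: 0.851
```

Run:
```python
from dlt import *
delta([.4333,.0231,.0458],8.1,8.1,-45)
c,W=cloud("scene");save(c["img"],"s21.png",(220,80,380,220),4)
```

```text
pos [0.4348 0.0228 0.0479] op 0.851 q [-0.2024  0.6363 -0.5267  2.104   0.9968  1.2829 -1.292 ] t 22.3
shift [-0.0015  0.0003 -0.0021] turn [-0.0004  0.0058  0.0022]
```

View pics/s21.png

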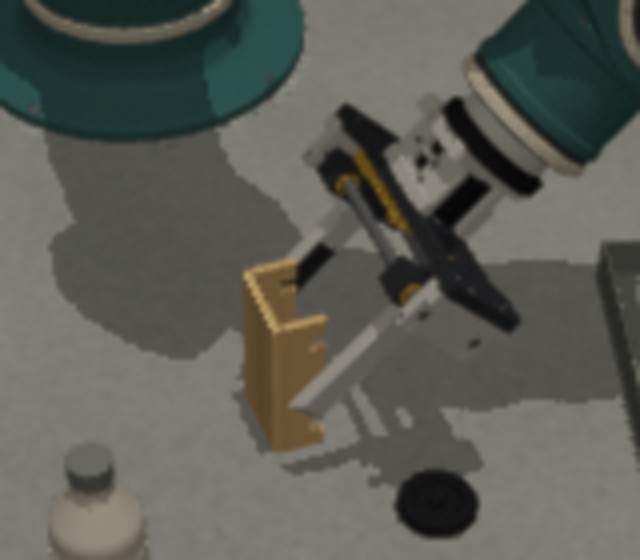

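Good position. I'll close on the standing chassis.

Call:
{"method": "move_arm", "body": {"plan": [[1,[-0.001,0,-0.001],[0,0.004,0.002]],[1,[0,0,0],[0,0,0]],[1,[0,0,0],[0,0,0]],[1,[0,0,0],[0,0,0]],[1,[0,0,0],[0,0,0]]]}}

```text
time_s: 22.85
tcp_pos: [0.4327, 0.0236, 0.0448]
tcp_rot: [[-0.103, 0.99, 0.101], [0.698, 0.144, -0.701], [-0.708, -0.001, -0.706]]
ft_force: [-0.0, 3.5, 7.3]
opening: 0.618
```

Run:
```python
from dlt import *
delta([.4333,.0231,.0458],8.1,8.1,-45); print(robot.get_state()["ft_force"])
```

```text
pos [0.4327 0.0236 0.0448] op 0.618 q [-0.2061  0.6431 -0.527   2.1061  0.9986  1.2827 -1.2928] t 22.85
shift [ 0.0006 -0.0005  0.001 ] turn [ 0.0019 -0.0011 -0.0033]
[-0.0063  3.4802  7.2933]
```

Call:
{"method": "move_arm", "body": {"plan": [[1,[0,0,0.02],[0,0,0]],[1,[0,0,0.03],[0,0,0]],[1,[0,0,0.03],[0.1296,0.0184,0]],[1,[0,0,0],[0.1296,0.0184,0]],[1,[0,0,0],[0.1296,0.0184,0]]]}}

```text
time_s: 23.35
tcp_pos: [0.4333, 0.0241, 0.1257]
tcp_rot: [[-0.134, 0.989, 0.059], [0.915, 0.146, -0.376], [-0.38, 0.003, -0.925]]
ft_force: [-0.7, 0.2, -2.5]
opening: 0.615
```

Call:
{"method": "move_arm", "body": {"plan": [[1,[0,0,0],[0.1296,0.0184,0]],[1,[0,0,0],[0.1296,0.0184,0]],[1,[0,0,0],[0.1296,0.0184,0]],[1,[0,0,0],[0.1296,0.0184,0]],[1,[0,0,0],[0.1296,0.0184,0]]]}}

```text
time_s: 23.85
tcp_pos: [0.4331, 0.023, 0.1254]
tcp_rot: [[-0.14, 0.99, -0.033], [0.955, 0.144, 0.259], [0.261, 0.005, -0.965]]
ft_force: [1.2, 1.9, -1.3]
opening: 0.614
```

Call:
{"method": "move_arm", "body": {"plan": [[1,[0,0,0],[0.1296,0.0184,0]],[1,[0,0,0],[0.1296,0.0184,0]],[1,[0,0,0],[0.1296,0.0184,0]],[1,[0,0,0],[0.1296,0.0184,0]],[1,[0,0,0],[0,0,0]]]}}

```text
time_s: 24.35
tcp_pos: [0.4321, 0.0211, 0.1225]
tcp_rot: [[-0.096, 0.991, -0.098], [0.696, 0.137, 0.705], [0.712, 0.0, -0.702]]
ft_force: [0.3, 0.6, -1.2]
opening: 0.614
```

Run:
```python
from dlt import *
delta([.4327,.0236,.0083],8.1,8.1,45); print(robot.get_state()["ft_force"])
c,W=cloud("scene");save(c["img"],"s22.png",(200,40,360,200),4)
```

```text
pos [0.4321 0.0211 0.1225] op 0.614 q [ 1.0167  0.6155 -0.7989  1.9967 -0.3429  1.047   0.6095] t 24.35
shift [ 0.0006  0.0025 -0.1142] turn [-0.0067 -0.0009  0.0037]
[ 0.2674  0.6031 -1.1565]
```

View pics/s22.png

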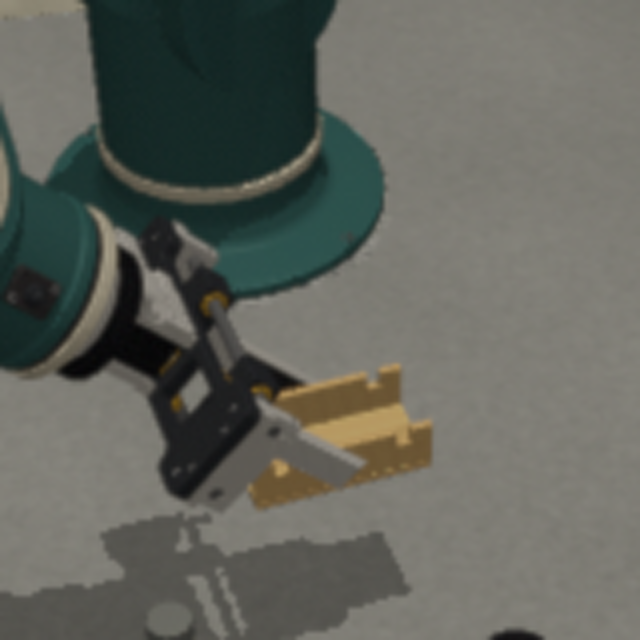

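Call:
{"method": "move_arm", "body": {"plan": [[1,[-0.01,0.02,-0.02],[-0.0067,-0.0009,0.0037]],[1,[-0.01,0.02,-0.03],[0,0,0]],[1,[0,0,-0.03],[0,0,0]],[1,[0,0,-0.015],[0,0,0]],[1,[0,0,0],[0,0,0]]]}}

```text
time_s: 24.9
tcp_pos: [0.4117, 0.064, 0.0289]
tcp_rot: [[-0.107, 0.989, -0.102], [0.705, 0.148, 0.693], [0.701, 0.002, -0.714]]
ft_force: [-0.5, 0.6, -1.0]
opening: 0.614
```

Run:
```python
from dlt import *
delta([.412,.063,.0083],8.1,8.1,45); print(robot.get_state()["ft_force"])
c,W=cloud("scene");save(c["img"],"s23.png",(200,40,360,200),4)
```

```text
pos [0.4117 0.064  0.0289] op 0.614 q [ 0.9219  0.7577 -0.7543  2.0951 -0.3057  0.7973  0.6414] t 24.9
shift [ 0.0003 -0.001  -0.0206] turn [ 0.0088  0.0035 -0.0076]
[-0.4954  0.6495 -0.9581]
```

View pics/s23.png

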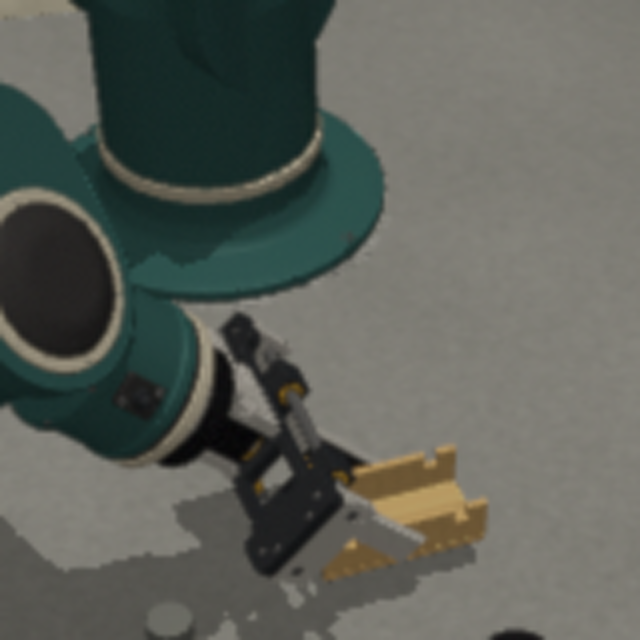

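Call:
{"method": "move_arm", "body": {"plan": [[1,[0,0,-0.01],[0.004,0.002,-0.004]],[1,[0,0,-0.006],[0,0,0]],[1,[0,0,0],[0,0,0]],[1,[0,0,-0.002],[0,0,0]],[1,[0,0,0],[0,0,0]]]}}

```text
time_s: 25.45
tcp_pos: [0.4124, 0.0631, 0.0114]
tcp_rot: [[-0.102, 0.99, -0.099], [0.703, 0.142, 0.697], [0.704, 0.002, -0.71]]
ft_force: [-0.3, -0.4, -1.0]
opening: 0.614
```

Call:
{"method": "move_arm", "body": {"plan": [[1,[0,0,-0.0015],[0,0,0]],[1,[0,0,0],[0,0,0]]]}}

```text
time_s: 25.65
tcp_pos: [0.4124, 0.0631, 0.0098]
tcp_rot: [[-0.102, 0.99, -0.099], [0.703, 0.142, 0.697], [0.704, 0.002, -0.71]]
ft_force: [0.4, -0.8, -1.5]
opening: 0.616
```

Call:
{"method": "move_arm", "body": {"plan": [[1,[0,0,-0.0015],[0,0,0]],[1,[0,0,0],[0,0,0]]]}}

```text
time_s: 25.85
tcp_pos: [0.4125, 0.0631, 0.0086]
tcp_rot: [[-0.102, 0.99, -0.099], [0.702, 0.142, 0.697], [0.704, 0.002, -0.71]]
ft_force: [-0.3, -2.7, 7.7]
opening: 0.611
```

Call:
{"method": "move_arm", "body": {"plan": [[1,[0,0,-0.001],[0,0,0]],[1,[0,0,0],[0,0,0]]]}}

```text
time_s: 26.05
tcp_pos: [0.4125, 0.0631, 0.0085]
tcp_rot: [[-0.102, 0.99, -0.1], [0.702, 0.143, 0.698], [0.705, 0.001, -0.709]]
ft_force: [-4.9, -13.3, 31.2]
opening: 0.618
```

Call:
{"method": "move_arm", "body": {"plan": [[-0.7,[0,0,0.0015],[0,0,0]],[-0.7,[0,0,0],[0,0,0]],[-0.7,[0,0,0],[0,0,0]],[-0.7,[0,0,0],[0,0,0]],[-0.7,[0.002,-0.014,0.014],[0,0,0]]]}}

```text
time_s: 26.55
tcp_pos: [0.4131, 0.0505, 0.0225]
tcp_rot: [[-0.102, 0.99, -0.102], [0.701, 0.144, 0.698], [0.706, -0.0, -0.709]]
ft_force: [0.4, -0.9, 0.6]
opening: 0.849
```

Call:
{"method": "move_arm", "body": {"plan": [[-0.7,[0.003,-0.021,0.028],[0,0,0]],[-0.7,[0.003,-0.021,0.04],[0,0,0]],[-0.7,[0,-0.01,0.045],[-0.1296,-0.0184,0]],[-0.7,[0,0,0.03],[-0.1296,-0.0184,0]],[-0.7,[-0.002,0.01,0],[-0.1296,-0.0184,0]]]}}

```text
time_s: 27.05
tcp_pos: [0.421, 0.0072, 0.1568]
tcp_rot: [[-0.13, 0.99, -0.052], [0.904, 0.14, 0.403], [0.406, 0.005, -0.914]]
ft_force: [1.5, 0.7, -1.7]
opening: 0.85
```

Call:
{"method": "move_arm", "body": {"plan": [[-0.7,[-0.002,0.01,0],[-0.1296,-0.0184,0]],[-0.7,[-0.002,0.01,0],[-0.1296,-0.0184,0]],[-0.7,[-0.002,0.01,0],[-0.1296,-0.0184,0]],[-0.7,[0,0,0],[0,0,0]]]}}

```text
time_s: 27.45
tcp_pos: [0.4125, 0.043, 0.1551]
tcp_rot: [[-0.15, 0.989, -0.002], [0.988, 0.15, 0.027], [0.027, 0.002, -1.0]]
ft_force: [0.6, -1.0, -0.0]
opening: 0.848
```

Run:
```python
from dlt import *
delta([.412,.05,.15],8.1,8.1,0)
for n in ["scene","wrist","top"]:
    c,W=cloud(n); save(c["img"],n+"24.png")
    for lo,hi in [(.029,.038),(.003,.009)]:
        hsv=cv2.cvtColor(c["img"],cv2.COLOR_RGB2HSV)
        m=W[(W[...,2]>lo)&(W[...,2]<hi)&(abs(W[...,0]-.412)<.06)&(abs(W[...,1]-.05)<.08)&(hsv[...,1]>60)]
        if len(m)>8: print(n,len(m),m.mean(0),cv2.minAreaRect((m[:,:2]*1000).astype(np.float32)))
```

```text
pos [0.4125 0.043  0.1551] op 0.848 q [ 0.5992  0.1512 -0.8047  2.1316  0.1041  0.9041 -0.1131] t 27.45
shift [-0.0005  0.007  -0.0051] turn [-0.0272 -0.002  -0.0095]
scene 203 [0.4153 0.0539 0.0333] ((413.64520263671875, 54.70407485961914), (63.32080078125, 111.3393783569336), 9.16949462890625)
scene 357 [0.4085 0.0504 0.0064] ((416.60406494140625, 54.287574768066406), (62.178199768066406, 111.17744445800781), 8.309081077575684)
wrist 860 [0.4136 0.0537 0.0342] ((413.73101806640625, 52.58937072753906), (57.90314865112305, 109.4713134765625), 7.659794807434082)
wrist 3816 [0.4131 0.0539 0.0065] ((413.48492431640625, 51.94440460205078), (48.06005096435547, 110.01111602783203), 8.20226001739502)
```

View pics/scene24.png

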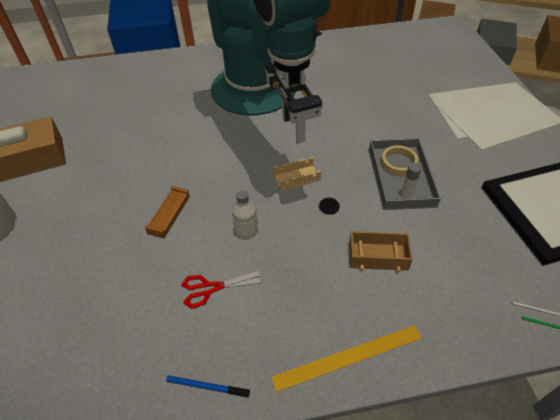

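View pics/wrist24.png

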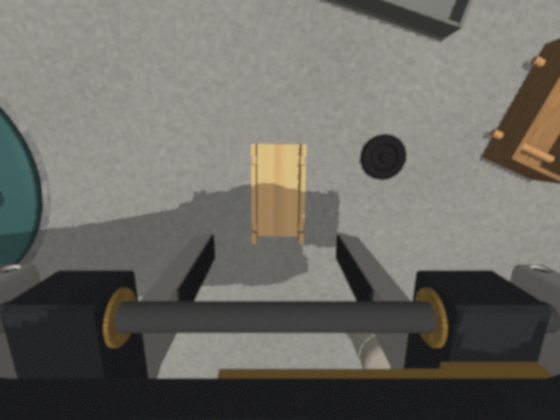

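Call:
{"method": "move_arm", "body": {"plan": [[-0.7,[0.001,0.0095,-0.04],[-0.0272,-0.002,-0.0095]],[-0.7,[0,0,-0.04],[0,0,0]],[-0.7,[0,0,-0.035],[0,0,0]],[-0.7,[0,0,0],[0,0,0]],[-0.7,[0,0,0],[0,0,0]]]}}

```text
time_s: 28.1
tcp_pos: [0.4137, 0.0477, 0.0394]
tcp_rot: [[-0.133, 0.991, -0.005], [0.991, 0.133, 0.006], [0.007, -0.004, -1.0]]
ft_force: [0.3, -0.1, -0.0]
opening: 0.848
```

Run:
```python
from dlt import *
delta([.4136,.0525,.006],7.9,7.9,0)
```

```text
pos [0.4137 0.0477 0.0394] op 0.848 q [ 0.431   0.3887 -0.7     2.2162  0.3945  0.6641 -0.4157] t 28.1
shift [-0.0001  0.0048 -0.0334] turn [-0.0064 -0.0054  0.0048]
```

Call:
{"method": "move_arm", "body": {"plan": [[-0.7,[0,0.003,-0.015],[-0.005,-0.004,0.004]],[-0.7,[0,0.0015,-0.015],[0,0,0]],[-0.7,[0,0,-0.002],[0,0,0]],[-0.7,[0,0,0],[0,0,0]]]}}

```text
time_s: 28.5
tcp_pos: [0.4146, 0.0523, 0.0084]
tcp_rot: [[-0.137, 0.991, 0.002], [0.991, 0.137, 0.0], [0.0, 0.002, -1.0]]
ft_force: [0.8, 0.4, 0.4]
opening: 0.849
```

Run:
```python
from dlt import *
delta([.4136,.0525,.006],7.9,7.9,0);print(robot.get_state()["ft_force"])
```

```text
pos [0.4146 0.0523 0.0084] op 0.849 q [ 0.3592  0.4489 -0.6413  2.2318  0.4823  0.5944 -0.5041] t 28.5
shift [-0.001   0.0002 -0.0024] turn [-0.0003  0.0018  0.0002]
[0.8358 0.4416 0.4192]
```

Call:
{"method": "move_arm", "body": {"plan": [[1,[-0.001,0,-0.001],[0,0.001,0]],[1,[0,0,0],[0,0,0]],[1,[0,0,0],[0,0,0]],[1,[0,0,0],[0,0,0]],[1,[0,0,0],[0,0,0]]]}}

```text
time_s: 29.0
tcp_pos: [0.4132, 0.0526, 0.0066]
tcp_rot: [[-0.138, 0.99, 0.0], [0.99, 0.138, 0.0], [0.0, 0.0, -1.0]]
ft_force: [-1.6, -1.8, 10.9]
opening: 0.613
```

Run:
```python
from dlt import *
delta([.4136,.0525,.006],7.9,7.9,0);print(robot.get_state()["ft_force"])
```

```text
pos [0.4132 0.0526 0.0066] op 0.613 q [ 0.3562  0.4516 -0.6392  2.2343  0.486   0.5913 -0.5081] t 29.0
shift [ 0.0004 -0.0001 -0.0006] turn [-0.      0.0002 -0.0005]
[-1.5822 -1.8058 10.9138]
```

Call:
{"method": "move_arm", "body": {"plan": [[1,[0,0,0.04],[0,0,0]],[1,[0,0,0.045],[0,0,0]],[1,[0,0,0.045],[0,0,0]],[1,[0.003,-0.02,0.025],[0,0,0.08]],[1,[0.007,-0.04,0],[0,0,0.115]]]}}

```text
time_s: 29.5
tcp_pos: [0.4245, -0.0063, 0.1647]
tcp_rot: [[-0.334, 0.943, 0.005], [0.943, 0.334, -0.001], [-0.003, 0.004, -1.0]]
ft_force: [1.1, -0.1, -1.9]
opening: 0.615
```

Call:
{"method": "move_arm", "body": {"plan": [[1,[0.007,-0.04,0],[0,0,0.115]],[1,[0.007,-0.04,0],[0,0,0.115]],[1,[0.007,-0.04,0],[0,0,0.115]],[1,[0.007,-0.04,0],[0,0,0.115]],[1,[0.007,-0.04,0],[0,0,0.115]]]}}

```text
time_s: 30.0
tcp_pos: [0.4577, -0.209, 0.1613]
tcp_rot: [[-0.791, 0.611, -0.001], [0.611, 0.791, -0.0], [0.0, -0.0, -1.0]]
ft_force: [0.6, 0.7, -0.3]
opening: 0.617
```

Call:
{"method": "move_arm", "body": {"plan": [[1,[0.007,-0.04,0],[0,0,0.115]],[1,[0.007,-0.034,0],[0,0,0.023]],[1,[0,0,0],[0,0,0]],[1,[0,0,0],[0,0,0]]]}}

```text
time_s: 30.4
tcp_pos: [0.4716, -0.2813, 0.1608]
tcp_rot: [[-0.865, 0.502, -0.001], [0.502, 0.865, 0.001], [0.001, 0.0, -1.0]]
ft_force: [-0.1, -0.1, -0.8]
opening: 0.612
```

Run:
```python
from dlt import *
delta([.4722,-.2816,.09],59.9,59.9,0)
c,W=cloud("wrist"); save(c["img"],"w25.png")
```

```text
pos [ 0.4716 -0.2813  0.1608] op 0.612 q [ 1.0763  0.4171 -0.7441  1.8231  0.3252  1.0288  1.2495] t 30.4
shift [ 0.0006 -0.0003 -0.0708] turn [-0.001  -0.0009  0.0001]
```

View pics/w25.png

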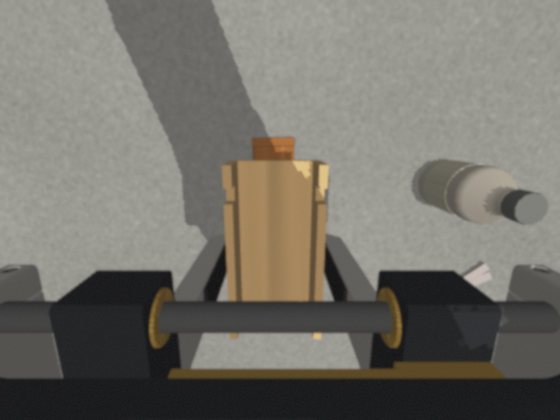

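Run:
```python
from dlt import *
a=np.radians(-30.1); e=np.array([np.cos(a),np.sin(a)]); f=np.array([-e[1],e[0]])
S=np.array([.4722,-.2816])
for n in ["wrist","scene","top"]:
    c,W=cloud(n); hsv=cv2.cvtColor(c["img"],cv2.COLOR_RGB2HSV)
    m=W[(W[...,2]>.150)&(W[...,2]<.195)&(np.hypot(W[...,0]-S[0],W[...,1]-S[1])<.075)&(hsv[...,1]>70)]
    d=m[:,:2]-S; l=d@e; w=d@f
    print(n,len(m),"len",np.percentile(l,[.5,2,98,99.5])*1000,"wid",np.percentile(w,[.5,2,98,99.5])*1000,"z",np.percentile(m[:,2],[1,50,99]))
    if n=="scene": save(c["img"],"s25.png",(100,80,280,260),4)
```

```text
wrist 14232 len [-56.2724 -55.4067  42.1876  50.0162] wid [-28.411  -27.4871  28.3279  29.1563] z [0.1593 0.1612 0.1899]
scene 1183 len [-56.1741 -53.3799  52.2503  52.9155] wid [-27.4718 -26.0882  31.5958  32.4092] z [0.1559 0.1653 0.1905]
top 575 len [-56.7843 -56.1682  33.1294  40.2905] wid [-26.6562 -25.4008  31.3548  31.795 ] z [0.1563 0.1614 0.1901]
```

View pics/s25.png

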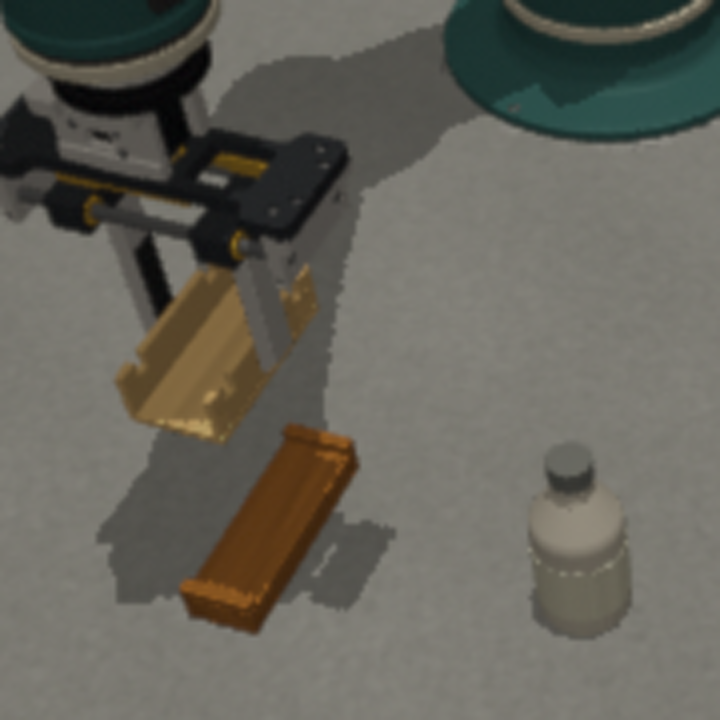

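Call:
{"method": "move_arm", "body": {"plan": [[1,[0.0013,-0.0008,-0.04],[0,0,0]],[1,[0,0,-0.04],[0,0,0]],[1,[0,0,-0.036],[0,0,0]],[1,[0,0,0],[0,0,0]],[1,[0,0,0],[0,0,0]]]}}

```text
time_s: 31.1
tcp_pos: [0.4736, -0.2815, 0.0462]
tcp_rot: [[-0.866, 0.5, -0.0], [0.5, 0.866, 0.0], [0.001, 0.0, -1.0]]
ft_force: [0.2, -0.3, 0.4]
opening: 0.618
```

Run:
```python
from dlt import *
delta([.4730,-.2820,.0266],59.9,59.9,0)
a=np.radians(-30.1); e=np.array([np.cos(a),np.sin(a)]); f=np.array([-e[1],e[0]])
S=np.array([.4722,-.2816])
for n in ["wrist","scene","top"]:
    c,W=cloud(n); hsv=cv2.cvtColor(c["img"],cv2.COLOR_RGB2HSV)
    m=W[(W[...,2]>.034)&(W[...,2]<.080)&(np.hypot(W[...,0]-S[0],W[...,1]-S[1])<.075)&(hsv[...,1]>70)]
    d=m[:,:2]-S; l=d@e; w=d@f
    print(n,len(m),"len",np.percentile(l,[.5,2,98,99.5])*1000,"wid",np.percentile(w,[.5,2,98,99.5])*1000,"z",np.percentile(m[:,2],[1,50,99]))
    if n=="scene": save(c["img"],"s26.png",(110,140,230,260),6)
    if n=="top": save(c["img"],"t26.png",(360,200,440,280),7)
```

```text
pos [ 0.4736 -0.2815  0.0462] op 0.618 q [ 0.9938  0.5742 -0.6549  1.9003  0.4673  0.8245  1.1383] t 31.1
shift [-0.0006 -0.0005 -0.0196] turn [-0.0003 -0.0005 -0.002 ]
wrist 14256 len [-54.2001 -53.3557  44.2603  51.8641] wid [-28.3091 -27.4621  28.4453  29.2744] z [0.0444 0.0462 0.075 ]
scene 953 len [-51.3582 -44.4984  54.8666  55.5139] wid [-27.8781 -27.07    31.3671  34.1746] z [0.0416 0.0493 0.077 ]
top 412 len [-53.9031 -53.5206  27.4922  55.2625] wid [-26.4426 -25.4098  30.5829  30.9215] z [0.0411 0.0471 0.077 ]
```

View pics/s26.png

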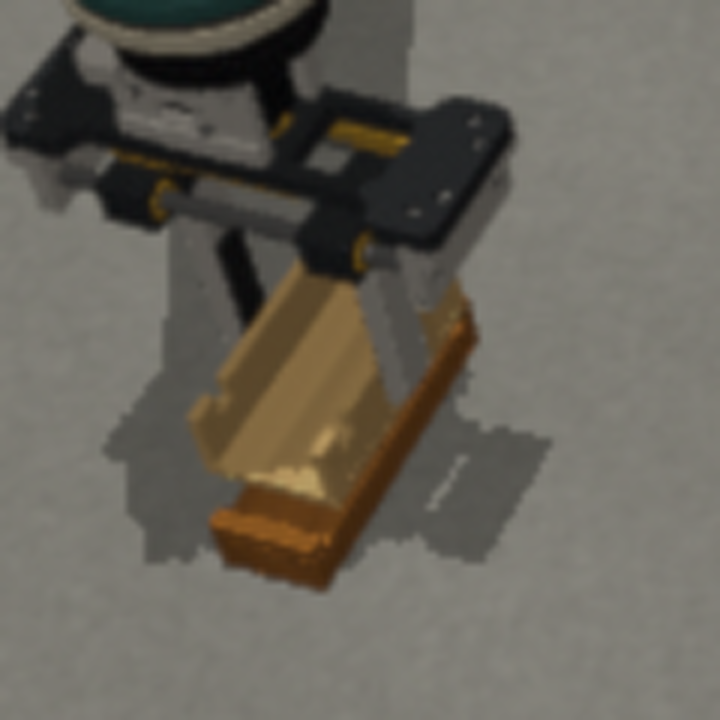

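View pics/t26.png

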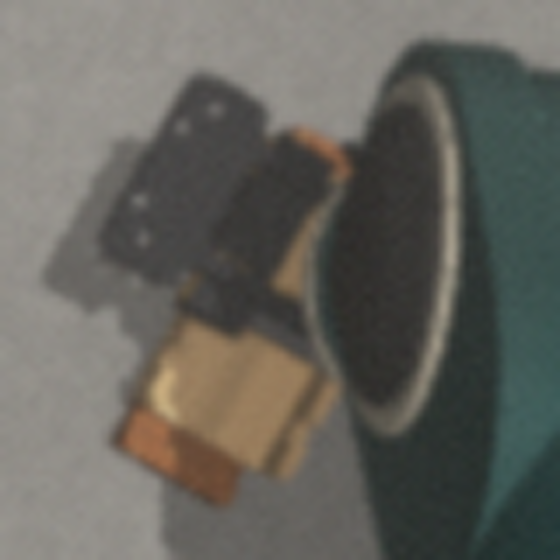

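Run:
```python
from dlt import *
a=np.radians(-30.1); e=np.array([np.cos(a),np.sin(a)]); f=np.array([-e[1],e[0]])
S=np.array([.4722,-.2816])
for n in ["wrist","top"]:
    c,W=cloud(n); hsv=cv2.cvtColor(c["img"],cv2.COLOR_RGB2HSV)
    m=W[(W[...,2]>.014)&(W[...,2]<.031)&(np.hypot(W[...,0]-S[0],W[...,1]-S[1])<.085)&(hsv[...,1]>110)]
    d=m[:,:2]-S; l=d@e; w=d@f; k=l<-61
    for nm,k in (("near",l<-58),("far",l>58)):
        if k.sum()>5: print(n,nm,k.sum(),"len",np.percentile(l[k],[.5,99.5])*1000,"wid",np.percentile(w[k],[.5,2,98,99.5])*1000)
```

Run:
```python
from dlt import *
a=np.radians(-30.1); e=np.array([np.cos(a),np.sin(a)]); f=np.array([-e[1],e[0]])
S=np.array([.4722,-.2816])
for n in ["wrist","top","scene"]:
    c,W=cloud(n); hsv=cv2.cvtColor(c["img"],cv2.COLOR_RGB2HSV)
    if n=="wrist": save(c["img"],"w27.png")
    m=(W[...,2]>.012)&(W[...,2]<.033)&(np.hypot(W[...,0]-S[0],W[...,1]-S[1])<.09)
    d=W[m][:,:2]-S; l=d@e; w=d@f; sat=hsv[m][:,1]
    for nm,k in (("near",l<-56),("far",l>56)):
        k=k&(abs(w)<.03)
        if k.sum()>3: print(n,nm,k.sum(),"sat",np.median(sat[k]),"len",np.percentile(l[k],[1,99])*1000,"wid",np.percentile(w[k],[1,99])*1000)
```

```text
(no output)
```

View pics/w27.png

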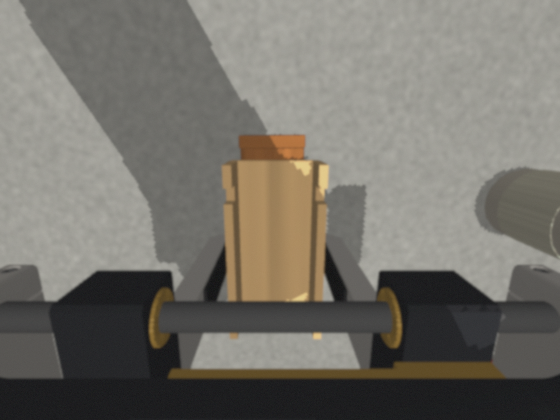

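Run:
```python
from dlt import *
a=np.radians(-30.1); e=np.array([np.cos(a),np.sin(a)]); f=np.array([-e[1],e[0]])
S=np.array([.4722,-.2816])
for n in ["wrist","top","scene"]:
    c,W=cloud(n)
    m=(W[...,2]>.012)&(W[...,2]<.033)&(np.hypot(W[...,0]-S[0],W[...,1]-S[1])<.09)
    d=(W[m][:,:2]-S)*1000; l=d@e; w=d@f
    for nm,k in (("near",l<-56),("far",l>56)):
        k=k&(abs(w)<40)
        if k.sum()>3: print(n,nm,k.sum(),"len",np.percentile(l[k],[1,99]),"wid",np.percentile(w[k],[1,99]))
```

```text
wrist near 1249 len [-69.0177 -56.3436] wid [-25.4253  19.5113]
top near 97 len [-69.7132 -56.3147] wid [-22.6212  22.0965]
top far 22 len [60.7354 70.2147] wid [-0.7213 23.3664]
scene near 15 len [-69.7061 -57.0212] wid [18.2381 22.1729]
scene far 137 len [57.041  70.5806] wid [-22.6179  24.1638]
```

Relative measurements put the chassis about 2 mm off in width, towards +f. I'll shift it and lower it.

Call:
{"method": "move_arm", "body": {"plan": [[1,[-0.0011,-0.0019,0],[0,0,-0.002]],[1,[0,0,-0.008],[0,0,0]],[1,[0,0,-0.007],[0,0,0]],[1,[0,0,0],[0,0,0]],[1,[0,0,0],[0,0,0]]]}}

```text
time_s: 32.15
tcp_pos: [0.472, -0.2837, 0.0298]
tcp_rot: [[-0.865, 0.502, -0.001], [0.502, 0.865, 0.001], [0.001, -0.0, -1.0]]
ft_force: [1.0, -0.4, -0.6]
opening: 0.614
```

Run:
```python
from dlt import *
delta([.4722,-.2837,.0266],59.9,59.9,0);print(robot.get_state()["ft_force"])
```

```text
pos [ 0.472  -0.2837  0.0298] op 0.614 q [ 0.9848  0.598  -0.6378  1.9074  0.4878  0.7966  1.1243] t 32.15
shift [ 0.0002 -0.     -0.0032] turn [-0.0005 -0.001   0.0007]
[ 1.039  -0.3652 -0.615 ]
```

Call:
{"method": "move_arm", "body": {"plan": [[1,[0.0005,-0.0002,-0.0015],[0,0,0]],[1,[0,0,-0.001],[0,0,0]],[1,[0,0,0],[0,0,0]]]}}

```text
time_s: 32.45
tcp_pos: [0.4725, -0.2842, 0.0276]
tcp_rot: [[-0.865, 0.502, -0.001], [0.502, 0.865, -0.0], [0.0, -0.0, -1.0]]
ft_force: [-0.2, 0.1, -1.8]
opening: 0.614
```

Call:
{"method": "move_arm", "body": {"plan": [[1,[0,0,-0.001],[0,0,0]],[1,[0,0,0],[0,0,0]]]}}

```text
time_s: 32.65
tcp_pos: [0.4726, -0.2842, 0.0267]
tcp_rot: [[-0.865, 0.502, -0.0], [0.502, 0.865, -0.0], [0.0, -0.0, -1.0]]
ft_force: [-0.2, 0.2, -0.2]
opening: 0.612
```

Call:
{"method": "move_arm", "body": {"plan": [[1,[0,0,-0.001],[0,0,0]],[1,[0,0,0],[0,0,0]]]}}

```text
time_s: 32.85
tcp_pos: [0.4726, -0.2842, 0.0266]
tcp_rot: [[-0.865, 0.502, -0.001], [0.502, 0.865, -0.001], [0.0, -0.001, -1.0]]
ft_force: [-8.2, 3.3, 23.2]
opening: 0.615
```

Call:
{"method": "move_arm", "body": {"plan": [[1,[0,0,0.0007],[0,0,0]],[-0.6,[0,0,0],[0,0,0]],[-0.6,[0,0,0],[0,0,0]],[-0.6,[0,0,0],[0,0,0]],[-0.6,[0,0,0],[0,0,0]]]}}

```text
time_s: 33.35
tcp_pos: [0.4725, -0.2842, 0.0263]
tcp_rot: [[-0.865, 0.502, -0.001], [0.502, 0.865, 0.0], [0.001, -0.0, -1.0]]
ft_force: [-0.6, -0.1, 0.4]
opening: 0.797
```

Call:
{"method": "move_arm", "body": {"plan": [[-0.6,[0,0,0.02],[0,0,0]],[-0.6,[0,0,0.045],[0,0,0]],[-0.6,[0,0,0.05],[0,0,0]],[-0.6,[-0.04,0.0,0.02],[0,0,0]],[-0.6,[-0.045,0,0.02],[0,0,0]]]}}

```text
time_s: 33.85
tcp_pos: [0.3875, -0.2837, 0.1823]
tcp_rot: [[-0.865, 0.501, 0.001], [0.501, 0.865, -0.0], [-0.001, 0.0, -1.0]]
ft_force: [-0.5, -0.8, 0.8]
opening: 0.804
```

Call:
{"method": "move_arm", "body": {"plan": [[-0.6,[0,0.05,0.01],[0,0,0]],[-0.6,[0,0.05,0],[0,0,0]],[-0.6,[0,0.05,0],[0,0,0]],[-0.6,[0,0.05,0],[0,0,0]],[-0.6,[0,0.04,0],[0,0,0]]]}}

```text
time_s: 34.35
tcp_pos: [0.387, -0.0428, 0.1913]
tcp_rot: [[-0.865, 0.502, -0.0], [0.502, 0.865, -0.001], [-0.0, -0.001, -1.0]]
ft_force: [0.4, -0.6, -0.6]
opening: 0.801
```

Run:
```python
from dlt import *
a=np.radians(-30.1); e=np.array([np.cos(a),np.sin(a)]); f=np.array([-e[1],e[0]])
S=np.array([.4722,-.2816]); s=robot.get_state(); print(s["tcp_pos"],s["time_s"])
for n in ["top","scene"]:
    c,W=cloud(n)
    save(c["img"],n+"30.png")
    save(c["img"],n+"30c.png",(360,200,440,280) if n=="top" else (130,170,210,250),7)
    for lo,hi,nm in [(.045,.058,"walls"),(.022,.03,"deck/stops")]:
        m=(W[...,2]>lo)&(W[...,2]<hi)&(np.hypot(W[...,0]-S[0],W[...,1]-S[1])<.09)
        q=W[m]; d=(q[:,:2]-S)*1000; l=d@e; w=d@f
        print(n,nm,len(q),"len",np.percentile(l,[0.5,2,98,99.5]),"wid",np.percentile(w,[.5,2,98,99.5]),"z",np.median(q[:,2]),cv2.minAreaRect((q[:,:2]*1000).astype(np.float32)))
    # others
    for nm,(x,y),r,lo,hi in [("bottle",(.557,-.1),.045,.12,.14),("wheel",(.528,.1115),.04,.006,.016),("carton",(.692,.183),.09,.038,.052)]:
        q=W[(np.hypot(W[...,0]-x,W[...,1]-y)<r)&(W[...,2]>lo)&(W[...,2]<hi)]
        if len(q)>5: print(n,nm,cv2.minAreaRect((q[:,:2]*1000).astype(np.float32)))
```

```text
[ 0.387  -0.0428  0.1913] 34.35
top walls 204 len [-53.4831 -51.748   53.819   54.9055] wid [-30.2108 -29.7272  28.4831  28.8614] z 0.053057804587247945 ((472.2300720214844, -282.90826416015625), (59.647865295410156, 109.65385437011719), 60.209556579589844)
top deck/stops 803 len [-69.3512 -67.2552  66.8651  69.0136] wid [-25.0823 -24.4345  27.9806  28.3488] z 0.025971744056872366 ((472.9749450683594, -280.326171875), (54.186744689941406, 140.10633850097656), 59.97859573364258)
top bottle ((557.8882446289062, -100.52767944335938), (24.26038360595703, 24.385440826416016), 0.24582013487815857)
top wheel ((526.025390625, 111.2720947265625), (54.97707748413086, 49.41870880126953), 7.089536190032959)
top carton ((692.1965942382812, 183.3294677734375), (130.5159912109375, 71.19476318359375), 75.54254913330078)
scene walls 278 len [-56.2066 -53.5683  53.9348  54.9257] wid [-31.2438 -30.2643  28.7423  28.9597] z 0.05257818602904325 ((469.97052001953125, -281.8848571777344), (60.95195007324219, 114.88248443603516), 60.068359375)
scene deck/stops 704 len [-69.5887 -67.4647  68.4697  69.7085] wid [-27.033  -26.1382  27.7321  28.618 ] z 0.026345016805569447 ((472.4902648925781, -280.787109375), (57.10383605957031, 143.06869506835938), 58.958003997802734)
scene bottle ((557.9359130859375, -100.967041015625), (25.709436416625977, 25.121686935424805), 15.596138000488281)
scene wheel ((527.060302734375, 110.56851196289062), (50.733619689941406, 50.551109313964844), 8.561505317687988)
scene carton ((690.5047607421875, 183.89654541015625), (130.89935302734375, 73.80583190917969), 75.9688491821289)
```

View pics/top30.png

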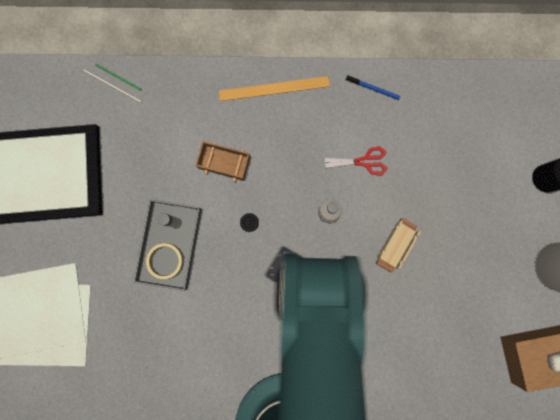

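View pics/top30c.png

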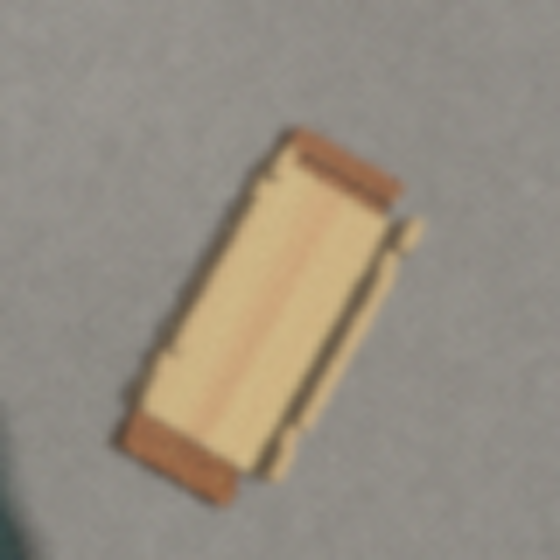

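View pics/scene30c.png

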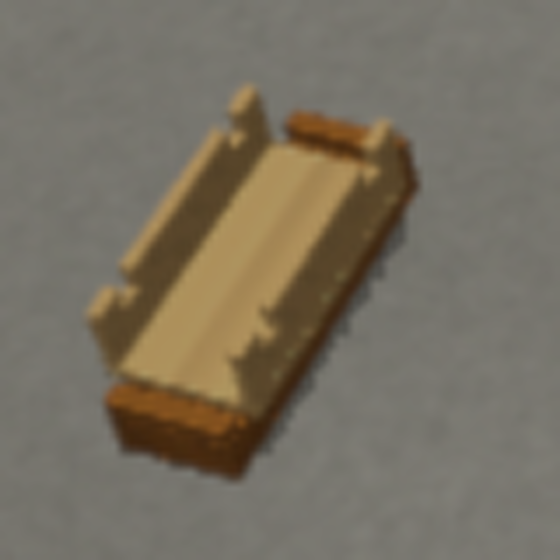

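Run:
```python
from station import robot
print(robot.close_job(), robot.get_state()["time_s"])
```

```text
the job is handed in; nothing more can be done
the job is handed in; nothing more can be done
```

The tape and glue stick are in the grey tray, and the chassis lies upside down, flat and centred on the build stand. I handed the job in at about 34.5 s of the 72 s.

- **Order:** the tape went in first and now lies flat in the tray. The glue stick followed and stands upright there.
- **Flip:** I turned the chassis in two 90° turns. It stood on its end on the table between them, then I regripped it and lowered it onto the stand.

**Last checks** (top and scene cameras, gripper clear of everything):
- **Position:** the chassis is within about 1 mm of the stand's centre both ways and about 0.2° off its axis. It sits between the stops with the deck down and the axle notches up.
- **Bystanders:** the bottle, wheel and carton measured within about 2 mm of where they started. That is within camera error. The scissors look unmoved in the top picture, but I did not measure them.
- **Forces:** the highest force I read was about 33 N at the wrist, as the chassis was pressed onto the table after its second turn. Readings came only at the end of each move.

**What disagreed:**
- **Fingertips:** they are really about 6 mm behind the reported TCP, not 25 mm ahead as stated. My first two pinches on the tape closed above it and moved nothing. I worked from the measured offset after that.
- **Width centring:** before release the cameras disagreed by 1 to 3 mm, so I shifted the chassis about 2 mm on their rough consensus.

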